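Change the reagent bottles at the cell counter

ROBOT

A 7-joint arm with a two-finger parallel gripper is mounted at the origin on a cart in front of the work surface, level with it; the furniture and walls round the work are solid. World frame = base frame: x ahead of the robot, y to its left, z up, the work surface at z = 0. Lengths are in m, angles in rad, forces in N, time in s.
With the tool pointing down it reaches from about 0.4 to 0.875 m from the base axis. Payload 6.5 kg.
Tool frame: the origin (TCP) lies midway between the tips of the shut fingers; the grasp point (between the pads) lies 19 mm behind it; z points along the fingers, y is the direction in which the jaws open and shut (so a half turn about z gives the same grasp; the last joint's range is limited). The gripper opens to 88 mm and grips with 3 to 60 N. Pads are 18 mm wide; open, the fingers measure 123 mm over their backs; the gripper's body (75 mm by 187 mm) begins 45 mm behind the grasp point.
Start: joints at [1.167, 0.536, -0.004, 1.538, 0.003, 1.067, -0.071], TCP at [0.215, -0.613, 0.239] pointing down, gripper open.
Joint ranges: [-2.7, 2.7], [-0.37, 2.16], [-1.27, 1.26], [0.24, 2.4], [-1.31, 4.45], [0.19, 1.91], [-2.76, 2.76]. Speed limits (rad/s): [2.39, 2.39, 3.14, 3.14, 3.14, 3.14, 3.14].

INTERFACE

Orientations are given as [roll, pitch, yaw] about the fixed x, y, z axes, in that order (R = Rz(yaw) Ry(pitch) Rx(roll)).
In Python, from workcell import r gives the robot as it stands.
- The arm moves only by the tool servo_tool, never from a script. Its argument "rows" is a list that holds one entry, the list of rows, each a list of 7 numbers: the shift along the world's x, y, z in cm, then the turn, a rotation vector about the world's x, y, z in degrees, then the opening, from 0 (shut) to 1 (fully open). In form: [[[x, y, z, rx, ry, rz, gripper], ...]]. A call has exactly 8 rows; each row is the pose to reach, as a shift and turn from the pose commanded when the call began; what a row does not reach only later rows make up. A row lasts 1/8 s, in which the tool goes at most 62.5 mm and 10.7 degrees, less where a joint would pass 70% of its speed; a pose out of reach is approached as far as the arm can. A call with a gripper value outside its range is refused whole. The fingers move at their own pace and stop on an object; "force" is the grip in N (left out, the last holds). Time passes only in rows, so rows that repeat a pose let the fingers close, or fill a call up. It gives the time, the measured TCP pose, the force and the opening at its end, in the units of the state.
- r.state(): the state, without advancing time (a new reading comes with each control period).
- r.get_image(name): name is "side" or "top"; returns a dict with "color" (400x640x3 uint8, red, green, blue), "depth" (400x640 float32, m along the optical axis (not along the pixel's ray), 0 where there is no reading), "K" (3x3 intrinsics, pixels), "eye" and "orientation" of the camera in the world. Camera axes: x right, y up, looking along -z (the intrinsics and any distortion apply to the point x, -y, -z); pixel columns grow to the right and rows downward; lengths in m; the calibration is good to about 2 mm. A picture is of the moment at which its call begins.
- r.sign_off(): hands the job in, once; it reports no verdict.
Trained networks look in the newest picture that a camera, given by its name, has taken for a name from the list of things; names that differ only in an ending like _2 or _b are one class to them, and where a whole thing is asked for, a point or a joint stands for the part that bears it (a point fixed in the world has none). Each returns a list of dicts, best first, with "p" (0 to 1); they miss things now and then, are a little off and sometimes report something else, mostly with a low value. They report only what shows in the picture. A call takes as long as a camera call. They do not tell look-alikes from the thing itself.
- r.find_in(camera, thing): "point" ([row, column] in pixels, amid what is visible of it).
The state is a dict: "time_s": time; "joint_pos": joint angles; "dq": joint speeds; "joint_torque": joint torques, N m; "eef_pos": TCP position; "orientation": TCP orientation; "wrist_force": force on the tool from outside, world axes, zero at the start; "moment": the same for the moment, N m; "gripper_width": opening from 0.0 (shut) to 1.0 (fully open).
Only numpy, scipy, OpenCV 4.12 (cv2) and the standard library are available. Lean on these libraries where they do the work, as an engineer would, in place of code of your own. Each camera call takes 0.05 s, during which the arm holds its last target.

TASK

Change the reagents in the dock beside the cell counter: take the used oblong bottle (open neck, no cap) out of its well and stand it in the shallow white empties tray, then stand each of the three fresh capped bottles in the dock well of its own shape: round in round, square in square, oblong in oblong. Every bottle must go fully down to the floor of its place, and no bottle may be tipped over or laid down on the way.

Things in the scene. Friction and masses are not known exactly. Their poses are not given: they have to be found in the camera images.
- bottle_round_mid (a point): Fresh round reagent bottle, diameter 58 mm. White plastic, paper label; straight sides from the foot up to 66 mm, then shoulder and 26 mm screw cap, 90 mm high in all, about 0.2 kg; stands on the worktop right of the cell counter. Point: on its axis half-way up, 45 mm above the foot. z up. Its yaw means nothing.
- bottle_square_mid (a point): Fresh square reagent bottle, 42 x 42 mm with rounded edges. White plastic, paper label; straight sides from the foot up to 66 mm, then shoulder and 26 mm screw cap, 90 mm high in all, about 0.2 kg; stands on the worktop right of the cell counter. Point: on its axis half-way up, 45 mm above the foot. z up. x and y square to its flat sides.
- bottle_oblong_mid (a point): Fresh oblong reagent bottle with cap, 68 mm long (its x) by 32 mm wide (its y). White plastic, paper label; straight sides from the foot up to 66 mm, then shoulder and 26 mm screw cap, 90 mm high in all, about 0.2 kg; stands on the worktop right of the cell counter. Point: on its axis half-way up, 45 mm above the foot. z up. 
- bottle_used_mid (a point): Used, empty oblong bottle, 68 mm long (its x) by 32 mm wide (its y), without a cap: open neck 22 mm wide, 82 mm high in all, straight sides up to 66 mm, about 0.06 kg. At the start it stands in the oblong well. The point is on its upright axis, 45 mm above its foot. z up.
- well_round_floor (a point): Round pocket, diameter 67 mm, that takes the round bottle. Sunk in a grey block 94 x 94 x 30 mm, one of three in a row (in varying order) in the dock left of the cell counter; fixed. Point: centre of the pocket's floor, 24 mm below the block's top; the upper 7 mm widen by 7 mm all round as lead-in. z up. 
- well_square_floor (a point): Square pocket, 51 x 51 mm, that takes the square bottle. Sunk in a grey block 94 x 94 x 30 mm, one of three in a row (in varying order) in the dock left of the cell counter; fixed. Point: centre of the pocket's floor, 24 mm below the block's top; the upper 7 mm widen by 7 mm all round as lead-in. z up. x and y square to the pocket's sides.
- well_oblong_floor (a point): Oblong pocket, 76 mm along its x by 41 mm along its y, that takes an oblong bottle; the used one stands in it at the start. Sunk in a grey block 94 x 94 x 30 mm, one of three in a row (in varying order) in the dock left of the cell counter; fixed. Point: centre of the pocket's floor, 24 mm below the block's top; the upper 7 mm widen by 7 mm all round as lead-in. z up. 
- empties_tray_floor (a point): Shallow white open tray for empties, on the worktop right of the cell counter: inside 66 mm along its x by 126 mm along its y, walls 2 mm thick reaching 28 mm above its inner floor. An oblong bottle fits only lengthwise along y. The point is the centre of the inner floor, 2 mm above the worktop. Fixed. z up.
- analyser: The cell counter, a tall white box standing fixed between dock and fresh bottles: 0.37 m deep (x), 0.27 m wide (y), 0.335 m high, a power brick on its top up to 0.38 m. Origin: centre of its underside; its front faces the robot. Carry things high over it.
Not all that is in view belongs to the job. Leave any purple look-alike of the part that bears bottle_round_mid alone.

How it is judged:
By the outcome, as a careful person would: the job done as asked, in the order asked, and still so for the second after the job is handed in, with the robot touching nothing.
It also fails if it takes over 144 s, if anything falls off the work surface, if the arm or the gripper's body presses on something with over 40 N, if the wrist force passes 120 N, or if a joint passes its speed limit or range.

## Working session

There is one attempt and no reset: what is moved stays moved. The work goes in short steps, Python scripts to look and compute and a tool call to move; the robot and the scene stay as the last step left them, time stands still between calls to the robot, and variables do not carry over. Pictures are saved under pics/ and viewed, and the job is handed in when it is done.

Besides the shell and the picture viewer there is one more tool, called after "Emit:" by a JSON object that holds its "op" and its "data". servo_tool: Moves the arm, as the interface text tells. Its arguments: {"type":"object","properties":{"rows":{"type":"array"},"force":{"type":"number"}},"required":["rows"]}

```bash
mkdir -p pics; ls; cat > h.py <<'E'
import numpy as np, cv2
from workcell import r
from scipy.spatial.transform import Rotation as R
def cam(n):
    d=r.get_image(n); return d
def Rm(d):
    o=np.array(d["orientation"],float)
    return o if o.shape==(3,3) else R.from_euler('xyz',o).as_matrix()
def cloud(d):
    K=np.array(d["K"]);Z=d["depth"];v,u=np.mgrid[:Z.shape[0],:Z.shape[1]]
    x=(u-K[0,2])/K[0,0]*Z;y=(v-K[1,2])/K[1,1]*Z
    P=np.stack([x,-y,-Z],-1)
    W=P@Rm(d).T+np.array(d["eye"]); W[Z==0]=np.nan
    return W
E
python3 - <<'E'
from h import *
print(r.state())
for n in("top","side"):
    d=cam(n); cv2.imwrite(f"pics/{n}0.png",d["color"][...,::-1]); print(n,[k for k in d],d["K"],d["eye"],d["orientation"])
    np.savez(f"{n}0.npz",**d)
    for t in["bottle_round_mid","bottle_square_mid","bottle_oblong_mid","bottle_used_mid","well_round_floor","well_square_floor","well_oblong_floor","empties_tray_floor","analyser"]:
        try: print(t,[(np.round(q["point"]),round(q["p"],2)) for q in r.find_in(n,t)])
        except Exception as e: print(t,e)
E
```

```text
pics
{'time_s': 0.0, 'joint_pos': array([ 1.16679921,  0.5371863 , -0.00447303,  1.53884873,  0.00260435,
        1.06728342, -0.07118252]), 'dq': array([-0.00129528,  0.00164436, -0.00116341, -0.00234664, -0.000318  ,
        0.00021149,  0.00083275]), 'joint_torque': array([-9.61828955e-04, -5.70981610e+01,  9.90452282e-01, -2.51611573e+01,
       -5.62796218e-02,  1.79597590e-02,  1.52266398e-04]), 'eef_pos': array([ 0.21521891, -0.61269472,  0.23783521]), 'orientation': array([-3.13987636e+00,  1.12383389e-04,  3.37918262e-01]), 'wrist_force': array([-0.72057613,  0.81048606, -0.51392806]), 'moment': array([ 0.06336597,  0.03844928, -0.02717986]), 'gripper_width': 0.996745191788404}
top ['color', 'depth', 'K', 'eye', 'orientation'] [[426.57739315   0.         325.55266993]
 [  0.         426.57739315 197.01808663]
 [  0.           0.           1.        ]] [ 0.41117147 -0.05790245  1.35274131] [ 0.14708366  0.00885074 -1.55832538]
bottle_round_mid [(array([210., 390.]), 0.7), (array([119., 347.]), 0.61)]
bottle_square_mid [(array([261., 433.]), 0.52)]
bottle_oblong_mid [(array([2
[... 254 characters left out ...]
2)]
analyser []
side ['color', 'depth', 'K', 'eye', 'orientation'] [[511.12008188   0.         326.48027884]
 [  0.         511.12008188 196.49014499]
 [  0.           0.           1.        ]] [-1.03049216 -0.03132662  0.77629958] [ 1.16053942e+00 -8.14843546e-04 -1.57634320e+00]
bottle_round_mid [(array([211., 387.]), 0.84)]
bottle_square_mid [(array([228., 432.]), 0.55)]
bottle_oblong_mid [(array([233., 394.]), 0.7)]
bottle_used_mid [(array([204., 235.]), 0.68)]
well_round_floor [(array([242., 218.]), 0.92)]
well_square_floor [(array([228., 231.]), 0.75)]
well_oblong_floor [(array([215., 241.]), 0.71)]
empties_tray_floor [(array([212., 436.]), 0.89)]
analyser [(array([214., 243.]), 0.26)]
```

View pics/top0.png

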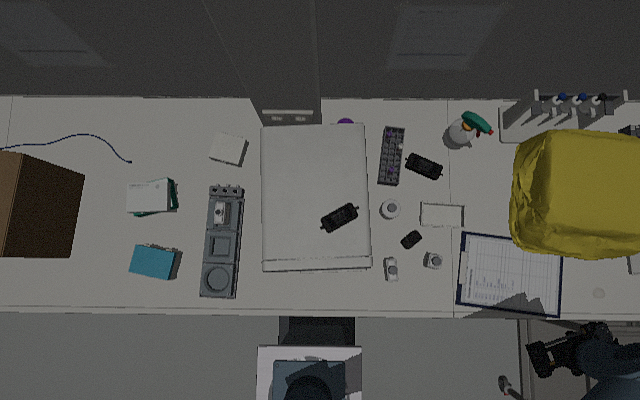

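View pics/side0.png

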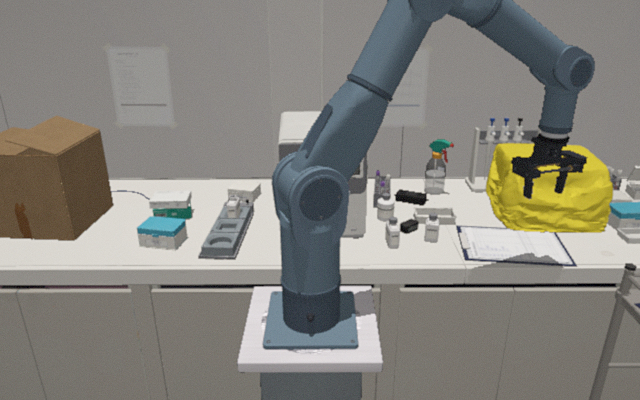

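```bash
python3 - <<'E'
from h import *
d=dict(np.load("top0.npz")); c=d["color"][...,::-1]
a=cv2.resize(c[180:300,180:280],None,fx=4,fy=4,interpolation=2)
b=cv2.resize(c[180:300,360:460],None,fx=4,fy=4,interpolation=2)
cv2.imwrite("pics/crop0.png",np.hstack([a,b]))
E
```

```text
(no output)
```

View pics/crop0.png

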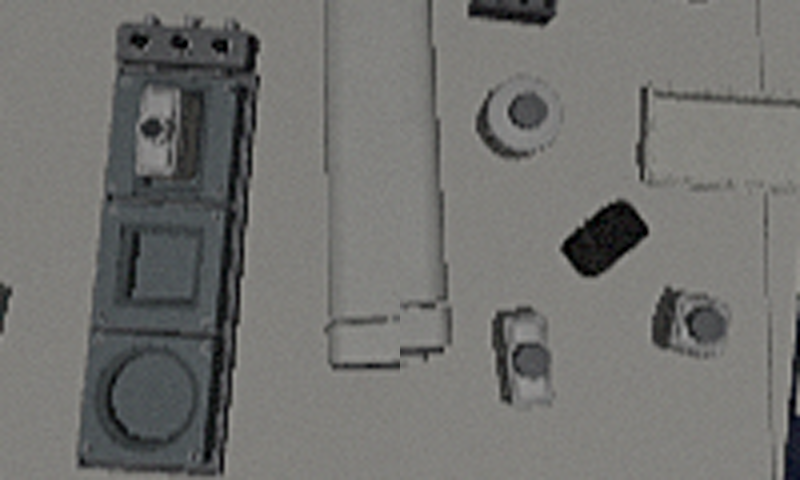

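The side view shows the three fresh bottles, the tray and the dock. Candidates for the round bottle are the white one at top (210,390) and a purple one at (122,345) behind the counter. The white one fits, because it is white and stands right of the counter, and the crop confirms it. In the dock the oblong well with the used bottle is at the far end (212,220), the square in the middle (247,220) and the round nearest (282,218).

```bash
cat > m.py <<'E'
from h import *
def rect(W,mask):
    P=W[mask]; P=P[~np.isnan(P).any(1)]
    rc=cv2.minAreaRect((P[:,:2]*1000).astype(np.float32)); return rc,len(P),np.median(P,0)
E
python3 - <<'E'
from m import *
d=dict(np.load("top0.npz")); W=cloud(d)
reg={"round":(190,230,375,410),"square":(245,278,418,452),"oblong":(250,290,376,404),"used":(192,235,208,240)}
for n,(a,b,c,e) in reg.items():
    m=np.zeros(W.shape[:2],bool);m[a:b,c:e]=1
    z=W[...,2]
    off=0.006 if n=="used" else 0
    for lo,hi in((.035,.064),(.064,.075),(.078,.1)):
        mm=m&(z>lo+off)&(z<hi+off)
        if n=="used" and 0: pass
        if mm.sum()>3:
            rc,k,md=rect(W,mm); print(n,lo,np.round(rc[0],1),np.round(rc[1],1),round(rc[2],1),k,np.round(md,4), np.round(np.nanmean(W[mm],0),4))
z=W[...,2]
# dock top
m=np.zeros(z.shape,bool);m[196:300,190:248]=1
mm=m&(z>.024)&(z<.036); rc,k,md=rect(W,mm);print("dock",rc,k,md)
np.set_printoptions(linewidth=250,precision=0,suppress=True)
print("used z");print(W[194:234:2,206:246:2,2]*1000)
m=np.zeros(z.shape,bool);m[195:235,412:472]=1
mm=m&(z>.018)&(z<.04); rc,k,md=rect(W,mm);print("tray",rc,k,md)
# analyser
m=np.zeros(z.shape,bool);m[115:280,250:385]=1
mm=m&(z>.3)&(z<.36); rc,k,md=rect(W,mm);print("ana",rc,k,md)
mm=m&(z>.36)&(z<.42); rc,k,md=rect(W,mm);print("brick",rc,k,md)
E
```

```text
round 0.035 [ 567.4 -242.4] [55.  57.3] 11.3 59 [ 0.5519 -0.2312  0.0599] [ 0.5588 -0.2358  0.0559]
round 0.064 [ 568.9 -241.3] [53.1 56.2] 37.2 180 [ 0.5669 -0.2371  0.0679] [ 0.5682 -0.2402  0.0681]
round 0.078 [ 568.2 -242.1] [23.1 26.4] 45.2 67 [ 0.5676 -0.2424  0.0885] [ 0.5677 -0.2419  0.088 ]
square 0.035 [ 411.3 -371.2] [42.7 41.4] 77.2 76 [ 0.4083 -0.3551  0.0605] [ 0.4097 -0.3606  0.0559]
square 0.064 [ 411.8 -371.1] [40.5 40.4] 81.3 74 [ 0.4172 -0.3656  0.068 ] [ 0.4135 -0.3688  0.068 ]
square 0.078 [ 412.2 -371.4] [24.2 24.9] 67.6 70 [ 0.4127 -0.3708  0.0878] [ 0.4119 -0.3708  0.0882]
oblong 0.035 [ 385.  -242.8] [66.2 32.8] 5.2 73 [ 0.3874 -0.2301  0.0608] [ 0.3863 -0.2355  0.0574]
oblong 0.064 [ 384.3 -242.7] [65.1 30.5] 4.8 124 [ 0.3773 -0.2417  0.0681] [ 0.3836 -0.2422  0.0681]
oblong 0.078 [ 385.2 -242.8] [23.1 25.9] 1.2 67 [ 0.3852 -0.2431  0.0883] [ 0.3846 -0.2427  0.0885]
used 0.035 [555.5 276.5] [ 69.1 132.3] 83.4 77 [0.5485 0.2612 0.053 ] [0.5521 0.2644 0.0549]
used 0.064 [548.5 275.3] [31.8 67.5] 89.6 149 [0.5414 0.2723 0.0766] [0.5472 0.2741 0.0763]
used 0.078
[... 1965 characters left out ...]
15.   1.  -7.]
 [ 12.  35.  36.  32.  30.  34.  27.  33.  34.  37.  33.  35.  35.  32.  36.  40.  15.  11.   4.  -5.]
 [  9.  -0.   3.   3.   2.   1.   7.   5.   1.   8.  13.  21.  29.  34.  37.  35.   7.  11.  -2.  -1.]
 [ 32.  31.  34.  31.  34.  31.  29.  31.  34.  33.  34.  36.  27.   1.   8.  -2.   9.  10.   1.   2.]]
tray ((545.16015625, -395.96380615234375), (100.81664276123047, 167.31179809570312), 0.14046162366867065) 317 [ 1. -0.  0.]
ana ((562.0743408203125, -19.162567138671875), (363.0023193359375, 266.47601318359375), 3.046657085418701) 15098 [ 1. -0.  0.]
brick ((510.290771484375, -79.04045104980469), (39.74811553955078, 84.30326080322266), 30.433263778686523) 570 [ 1. -0.  0.]
```

```bash
cat >> m.py <<'E'
def proj(d,P):
    P=np.asarray(P,float); C=(P-np.array(d["eye"]))@Rm(d); K=np.array(d["K"])
    return np.stack([K[0,0]*C[...,0]/-C[...,2]+K[0,2],K[1,1]*-C[...,1]/-C[...,2]+K[1,2]],-1)
def ortho(d,x0,x1,y0,y1,z,s=2000):
    # rows: x decreasing from x1; cols: y decreasing from y1
    n=int((x1-x0)*s);k=int((y1-y0)*s)
    rr,cc=np.mgrid[:n,:k]; P=np.stack([x1-rr/s,y1-cc/s,np.full(rr.shape,z)],-1)
    m=proj(d,P).astype(np.float32)
    return cv2.remap(np.ascontiguousarray(d["color"][...,::-1]),m[...,0],m[...,1],cv2.INTER_CUBIC)
E
python3 - <<'E'
from m import *
ims=[]
for n in("top","side"):
    d=dict(np.load(n+"0.npz")); print(np.round(proj(d,[.55,.276,.08])))
    o=ortho(d,.29,.62,.2,.36,.031,1800)
    for k in range(0,7): cv2.putText(o,str(.3+.05*k)[:4],(0,int((.62-.3-.05*k)*1800)),0,.4,(0,255,255));cv2.line(o,(0,int((.32-.05*k)*1800)),(12,int((.32-.05*k)*1800)),(0,255,255))
    o=cv2.convertScaleAbs(o,alpha=1.5)
    ims.append(o)
cv2.imwrite("pics/ortho.png",np.hstack(ims)); print(np.hstack(ims).shape)
E
```

```text
[219. 212.]
[233. 199.]
(594, 574, 3)
```

View pics/ortho.png

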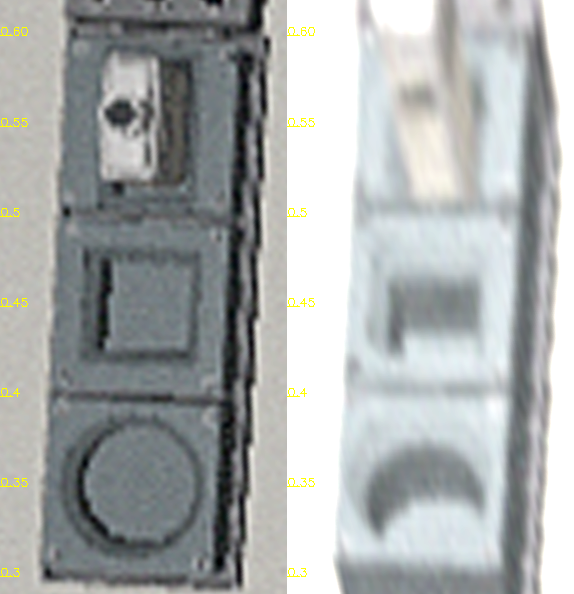

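```bash
cat > ov.py <<'E'
from m import *
import sys
def shape(kind,g):
    if kind=="r": t=np.linspace(0,2*np.pi,60); return np.stack([np.cos(t),np.sin(t)],1)*(33.5+g)
    a,b={"s":(25.5,25.5),"o":(38,20.5),"b":(47,47)}[kind]; a+=g;b+=g
    return np.array([[a,b],[-a,b],[-a,-b],[a,-b],[a,b]])
def draw(files,cx,cy,yaw,pitch,zt,out):
    ims=[]
    for f in files:
        d=dict(np.load(f)); c=d["color"][...,::-1]
        uv=proj(d,[[.28,.2,.03],[.28,.36,.03],[.64,.2,.03],[.64,.36,.03]]); lo=uv.min(0).astype(int)-4; hi=uv.max(0).astype(int)+4
        s=int(min(790/2/(hi[0]-lo[0]),590/(hi[1]-lo[1])))
        o=cv2.convertScaleAbs(cv2.resize(c[lo[1]:hi[1],lo[0]:hi[0]],None,fx=s,fy=s,interpolation=2),alpha=1.5)
        for k,i in(("o",1),("s",0),("r",-1)):
            ct=np.array([cx,cy])+pitch*i*np.array([np.cos(yaw),np.sin(yaw)])
            if "top" in f: print(k,ct.round(4))
            for kk,g,z,col in(("b",0,zt,(0,255,255)),(k,7,zt,(0,255,0)),(k,0,zt-.024,(0,0,255))):
                q=shape(kk,g)/1000; q=q@np.array([[np.cos(yaw),np.sin(yaw)],[-np.sin(yaw),np.cos(yaw)]])+ct
                p=proj(d,np.c_[q,np.full(len(q),z)]); p=((p-lo+.5)*s).astype(int)
                cv2.polylines(o,[p],False,col,1)
        ims.append(cv2.copyMakeBorder(o,0,600-o.shape[0],0,0,0))
    o=np.hstack(ims);cv2.imwrite(out,o);print(o.shape)
if __name__=="__main__":
    a=[float(v) for v in sys.argv[1:6]]; draw(["top0.npz","side0.npz"],a[0],a[1],np.radians(a[2]),a[3],a[4],sys.argv[6])
E
python3 ov.py .4505 .2815 -2.5 .101 .032 pics/ov1.png
```

```text
o [0.5514 0.2771]
s [0.4505 0.2815]
r [0.3496 0.2859]
(600, 645, 3)
```

View pics/ov1.png

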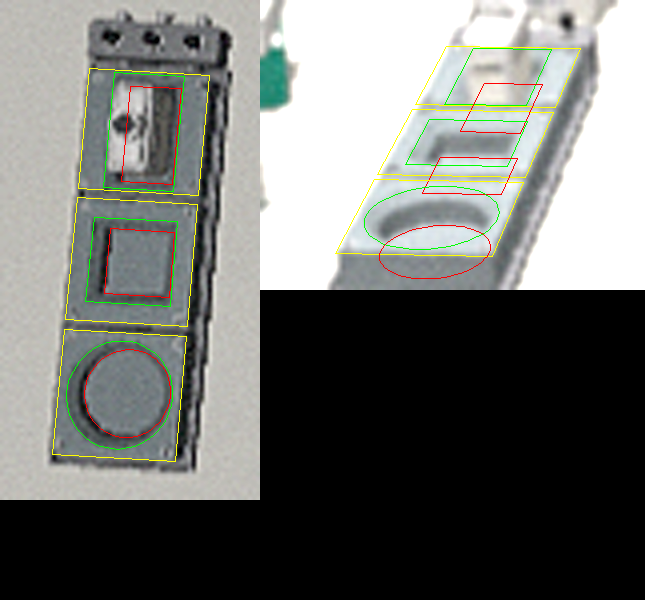

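```bash
python3 - <<'E'
from m import *
ims=[]
yaw=np.radians(0)
for n in("top","side"):
    d=dict(np.load(n+"0.npz"))
    o=ortho(d,.34,.62,-.48,-.2,.030,1400)
    o=cv2.convertScaleAbs(o,alpha=1.5)
    for k in range(6):
        x=.35+.05*k; r_=int((.62-x)*1400); cv2.line(o,(0,r_),(8,r_),(0,255,255));cv2.putText(o,f"{x:.2f}",(8,r_),0,.35,(0,0,255))
        y=-.2-.05*k; c=int((-.2-y)*1400); cv2.line(o,(c,0),(c,8),(0,255,255));cv2.putText(o,f"{y:.2f}",(c,18),0,.35,(0,0,255))
    ims.append(o)
cv2.imwrite("pics/orthoR.png",np.hstack(ims))
d=dict(np.load("top0.npz"));W=cloud(d)
# tray rim pts from ortho-like selection
Z=W[...,2]
m=np.zeros(Z.shape,bool);m[196:232,415:470]=1;m[:,:]&=True
mm=m&(Z>.014)&(Z<.045); v,u=np.nonzero(mm); P=W[mm]
for a in (0,):
    print("x pct",np.percentile(P[:,0],[1,3,97,99]),"y",np.percentile(P[:,1],[1,3,97,99]))
E
```

```text
x pct [0.51428604 0.51480779 0.59485044 0.59522485] y [-0.47879254 -0.47810632 -0.34107465 -0.33962807]
```

View pics/orthoR.png

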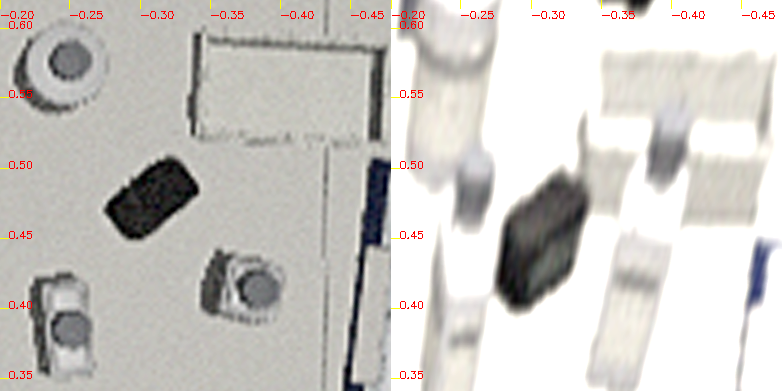

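```bash
cat > ovt.py <<'E'
from m import *
import sys
cx,cy,yaw=[float(v) for v in sys.argv[1:4]];yaw=np.radians(yaw)
ims=[]
for f,s in(("top0.npz",8),("side0.npz",6)):
    d=dict(np.load(f));c=d["color"][...,::-1]
    u0=proj(d,[cx,cy,.03]).astype(int);lo=u0-[32,24];hi=u0+[32,24]
    o=cv2.convertScaleAbs(cv2.resize(c[lo[1]:hi[1],lo[0]:hi[0]],None,fx=s,fy=s,interpolation=2),alpha=1.4)
    for a,b,z,col in((35,65,.03,(0,255,255)),(33,63,.03,(0,255,0)),(33,63,.002,(0,0,255)),(35,65,.0,(255,0,0))):
        q=np.array([[a,b],[-a,b],[-a,-b],[a,-b],[a,b]])/1000@np.array([[np.cos(yaw),np.sin(yaw)],[-np.sin(yaw),np.cos(yaw)]])+[cx,cy]
        p=((proj(d,np.c_[q,np.full(5,z)])-lo+.5)*s).astype(int);cv2.polylines(o,[p],False,col,1)
    ims.append(cv2.copyMakeBorder(o,0,0,0,520-o.shape[1],0))
cv2.imwrite(sys.argv[4],cv2.resize(np.vstack(ims),None,fx=.85,fy=.85,interpolation=cv2.INTER_AREA))
E
python3 ovt.py .552 -.404 -3.3 pics/ovt1.png
```

```text
(no output)
```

View pics/ovt1.png

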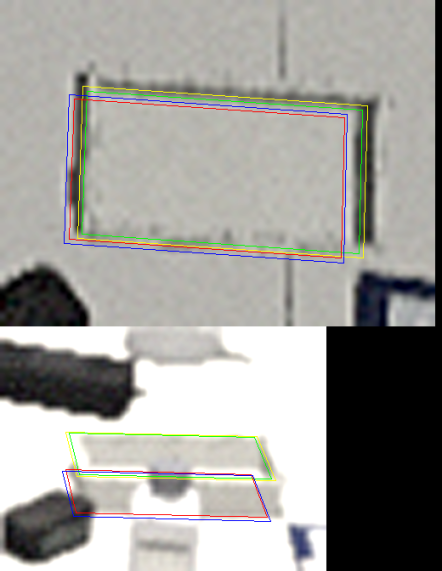

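```bash
python3 - <<'E'
from m import *
d=dict(np.load("top0.npz"));W=cloud(d);P=W.reshape(-1,3)
def hm(x0,x1,y0,y1):
    m=(P[:,0]>x0)&(P[:,0]<x1)&(P[:,1]>y0)&(P[:,1]<y1); q=P[m]; print((x0,x1,y0,y1),len(q), np.percentile(q[:,2],[5,50,95,100]).round(3))
hm(.6,.66,-.30,-.18);hm(.63,.66,-.30,-.18);hm(.66,.72,-.30,-.18);hm(.45,.50,-.33,-.27)
hm(.60,.62,.2,.35);hm(.62,.66,.2,.35)
m=(P[:,2]>.3)&(P[:,2]<.36)&(P[:,0]<.8)&(P[:,1]<.2); q=P[m]
print("ana y",np.percentile(q[:,1],[.1,.5,99.5,99.9]),"x",np.percentile(q[:,0],[.1,.5,99.5]))
for lo,hi in((.38,.42),(.5,.55),(.6,.65)):
    k=q[(q[:,0]>lo)&(q[:,0]<hi)]; print(lo,np.percentile(k[:,1],[.5,99.5]))
m=(P[:,2]>.36)&(P[:,0]<.8)&(P[:,0]>.2)&(abs(P[:,1])<.2); print("max above",P[m][:,2].max())
for s in("top",):pass
# square yaw: boundary z>.05
E
```

```text
(0.6, 0.66, -0.3, -0.18) 710 [-0.005 -0.     0.047  0.063]
(0.63, 0.66, -0.3, -0.18) 385 [-0.005 -0.     0.053  0.063]
(0.66, 0.72, -0.3, -0.18) 675 [-0.005  0.005  0.056  0.092]
(0.45, 0.5, -0.33, -0.27) 326 [-0.003  0.026  0.033  0.035]
(0.6, 0.62, 0.2, 0.35) 345 [-0.003  0.021  0.041  0.05 ]
(0.62, 0.66, 0.2, 0.35) 499 [-0.005  0.002  0.039  0.05 ]
ana y [-0.69507189 -0.68615035  0.11286986  0.11698568] x [0.15890603 0.16840244 0.74222511]
0.38 [-0.15910822  0.10245428]
0.5 [-0.15238705  0.1094348 ]
0.6 [-0.14549522  0.11585395]
max above 0.36972433461748067
```

```bash
python3 - <<'E'
from m import *
d=dict(np.load("top0.npz"));W=cloud(d);P=W.reshape(-1,3)
m=(P[:,0]>.6)&(P[:,0]<.72)&(P[:,1]>-.34)&(P[:,1]<-.17)&(P[:,2]>.03);q=P[m]
for y in np.arange(-.34,-.17,.015):
    k=q[abs(q[:,1]-y)<.008]
    if len(k): print(round(y,3),len(k),np.sort(k[:,0])[:4].round(3),k[:,2].max().round(3))
o=ortho(d,.37,.46,-.42,-.32,.066,4000);o2=ortho(d,.34,.43,-.29,-.19,.066,4000)
cv2.imwrite("pics/sq.png",cv2.convertScaleAbs(np.hstack([o,o2]),alpha=1.4))
E
```

```text
-0.34 22 [0.692 0.692 0.693 0.695] 0.039
-0.325 34 [0.693 0.695 0.696 0.696] 0.04
-0.31 24 [0.702 0.702 0.702 0.705] 0.036
-0.295 9 [0.709 0.709 0.711 0.711] 0.042
-0.28 8 [0.695 0.697 0.701 0.705] 0.054
-0.265 46 [0.648 0.648 0.648 0.648] 0.059
-0.25 61 [0.648 0.649 0.649 0.65 ] 0.092
-0.235 80 [0.65  0.651 0.651 0.651] 0.091
-0.22 41 [0.652 0.652 0.653 0.653] 0.059
-0.205 19 [0.654 0.654 0.655 0.655] 0.06Traceback (most recent call last):
  File "<stdin>", line 8, in <module>
    return _nx.concatenate(arrs, 1, dtype=dtype, casting=casting)
           ~~~~~~~~~~~~~~~^^^^^^^^^^^^^^^^^^^^^^^^^^^^^^^^^^^^^^^
ValueError: all the input array dimensions except for the concatenation axis must match exactly, but along dimension 0, the array at index 0 has size 360 and the array at index 1 has size 359
```

Emit:
{"op": "servo_tool", "data": {"rows": [[[0, 0, 3, 0, 0, 0, 1], [0, 0, 7, 0, 0, 0, 1], [0, 0, 12, 0, 0, 0, 1], [0, 0, 17, 0, 0, 0, 1], [0, 0, 21, 0, 0, -3, 1], [2, 3, 21, 0, 0, -8, 1], [5, 8, 21, 0, 0, -14, 1], [9, 14, 21, 0, 0, -20, 1]]], "force": 25}}

```text
time_s: 2.0
eef_pos: [0.3004, -0.48, 0.4487]
orientation: [3.141, -0.0, -0.016]
wrist_force: [1.0, 0.2, 0.2]
gripper_width: 1.001
```

Emit:
{"op": "servo_tool", "data": {"rows": [[[3, 3, 0, 0, 0, 0, 1], [7, 7, 0, 0, 0, 0, 1], [11, 11, 0, 0, 0, 0, 1], [14, 16, 0, 0, 0, 0, 1], [16, 21, 0, 0, 0, 0, 1], [18, 27, 0, 0, 0, 0, 1], [20, 33, 0, 0, 0, 0, 1], [21, 39, 0, 0, 0, 0, 1]]]}}

```text
time_s: 3.0
eef_pos: [0.5105, -0.0893, 0.4488]
orientation: [3.142, -0.0, -0.011]
wrist_force: [0.7, -0.4, -0.8]
gripper_width: 1.001
```

Emit:
{"op": "servo_tool", "data": {"rows": [[[0.5, 6, 0, 0, 0, 0, 1], [1, 12, 0, 0, 0, 0, 1], [2, 18, 0, 0, 0, 0, 1], [2.5, 24, 0, 0, 0, 0, 1], [3, 30, 0, 0, 0, 0, 1], [3.4, 34, 0, 0, 0, 0, 1], [3.4, 35.9, 0, 0, 0, 0, 1], [3.4, 35.9, 0, 0, 0, 0, 1]]]}}

```text
time_s: 4.0
eef_pos: [0.5438, 0.2681, 0.4485]
orientation: [3.141, 0.001, -0.01]
wrist_force: [0.8, -1.3, -0.4]
gripper_width: 1.004
```

Emit:
{"op": "servo_tool", "data": {"rows": [[[0, 0, -4, 0, 0, 0, 1], [0, 0, -9, 0, 0, 0, 1], [0, 0, -14, 0, 0, 0, 1], [0, 0, -19, 0, 0, 0, 1], [0, 0, -23, 0, 0, 0, 1], [0, 0, -26, 0, 0, 0, 1], [0, 0, -28, 0, 0, 0, 1], [0, 0, -28, 0, 0, 0, 1]]]}}

```text
time_s: 5.0
eef_pos: [0.544, 0.2659, 0.1679]
orientation: [3.14, 0.001, -0.013]
wrist_force: [-0.2, -0.3, 0.8]
gripper_width: 1.0
```

```bash
cat > look.py <<'E'
from m import *
import sys
t=sys.argv[1]
ims=[]
for n in("top","side"):
    d=cam(n);np.savez(f"{n}_{t}.npz",**d);ims.append(d["color"][...,::-1])
L=ims[0][:,180:500];S=ims[1][:,140:520]
h=570
cv2.imwrite(f"pics/{t}.png",np.hstack([cv2.resize(L,(400,500)),cv2.resize(S,(400,421)) if 0 else cv2.copyMakeBorder(cv2.resize(S,(400,421)),0,79,0,0,0)]))
s=r.state();print(s["time_s"],s["eef_pos"].round(4),np.degrees(s["orientation"]).round(1),s["joint_pos"].round(2),s["wrist_force"].round(1))
E
python3 look.py a1
```

```text
5.1 [0.545  0.2675 0.1699] [-1.8e+02 -1.0e-01 -7.0e-01] [-0.2   0.59 -0.45  1.69  0.31  0.93 -2.36] [-0.3 -0.2 -0.2]
```

View pics/a1.png

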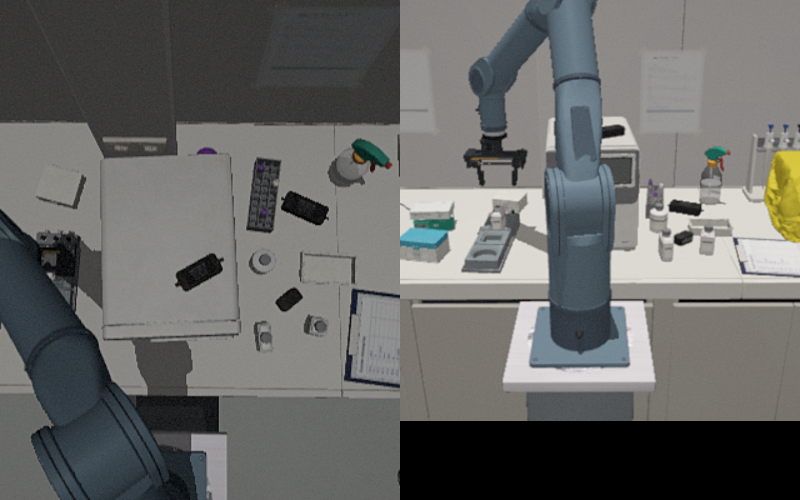

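Emit:
{"op": "servo_tool", "data": {"rows": [[[0.2, 0.4, 0, 0, 0, 0, 1], [0.4, 0.9, 0, 0, 0, 0, 1], [0.4, 0.9, -2, 0, 0, 0, 1], [0.4, 0.9, -4, 0, 0, 0, 1], [0.4, 0.9, -6, 0, 0, 0, 1], [0.4, 0.9, -8, 0, 0, 0, 1], [0.4, 0.9, -9, 0, 0, 0, 1], [0.4, 0.9, -9, 0, 0, 0, 1]]]}}

```text
time_s: 6.1
eef_pos: [0.5476, 0.2766, 0.0778]
orientation: [3.141, 0.001, -0.011]
wrist_force: [0.3, 1.0, 0.6]
gripper_width: 1.002
```

Emit:
{"op": "servo_tool", "data": {"rows": [[[0, 0, -1, 0, 0, 0, 1], [0, 0, -2, 0, 0, 0, 1], [0, 0, -3, 0, 0, 0, 1], [0, 0, -3.8, 0, 0, 0, 1], [0, 0, -3.8, 0, 0, 0, 1], [0, 0, -3.8, 0, 0, 0, 1], [0, 0, -3.8, 0, 0, 0, 1], [0, 0, -3.8, 0, 0, 0, 1]]]}}

```text
time_s: 7.1
eef_pos: [0.5482, 0.2769, 0.041]
orientation: [-3.141, -0.0, -0.011]
wrist_force: [-0.3, -0.3, 0.2]
gripper_width: 1.0
```

```bash
python3 look.py a2; python3 -c "
import cv2,numpy as np
a=np.load('top_a2.npz')['color'][150:310,150:310,::-1];b=np.load('side_a2.npz')['color'][130:260,180:310,::-1]
cv2.imwrite('pics/a2c.png',np.hstack([cv2.resize(a,(400,400)),cv2.resize(b,(400,400))]))"
```

```text
7.2 [0.5482 0.2768 0.0409] [-180.    -0.    -0.6] [-0.27  0.77 -0.38  1.73  0.4   0.72 -2.44] [ 0.   0.1 -0.2]
```

View pics/a2c.png

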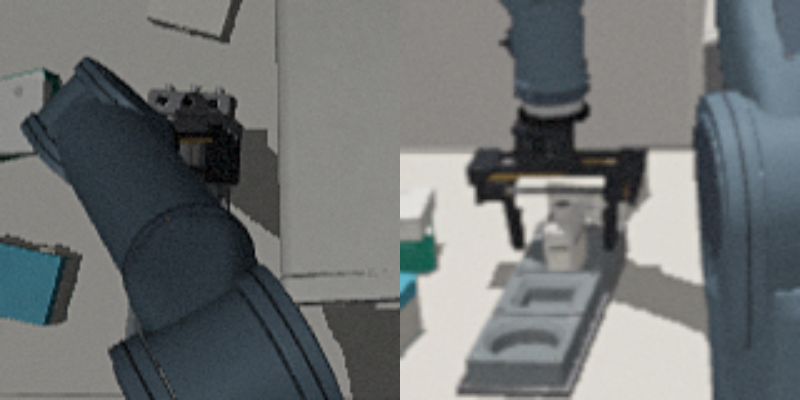

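The side crop shows the fingers straddling the used bottle above the block, with nothing touched. I close on it.

Emit:
{"op": "servo_tool", "data": {"rows": [[[0, 0, 0, 0, 0, 0, 0.7], [0, 0, 0, 0, 0, 0, 0.5], [0, 0, 0, 0, 0, 0, 0.3], [0, 0, 0, 0, 0, 0, 0.2], [0, 0, 0, 0, 0, 0, 0.2], [0, 0, 0, 0, 0, 0, 0.2], [0, 0, 0, 0, 0, 0, 0.2], [0, 0, 0, 0, 0, 0, 0.2]]], "force": 15}}

```text
time_s: 8.2
eef_pos: [0.5481, 0.2767, 0.0407]
orientation: [3.142, 0.0, -0.011]
wrist_force: [0.3, -0.7, 0.7]
gripper_width: 0.366
```

Emit:
{"op": "servo_tool", "data": {"rows": [[[0, 0, 0.5, 0, 0, 0, 0.2], [0, 0, 1.5, 0, 0, 0, 0.2], [0, 0, 3, 0, 0, 0, 0.2], [0, 0, 5, 0, 0, 0, 0.2], [0, 0, 7, 0, 0, 0, 0.2], [0, 0, 10, 0, 0, 0, 0.2], [0, 0, 13, 0, 0, 0, 0.2], [0, 0, 15, 0, 0, 0, 0.2]]]}}

```text
time_s: 9.2
eef_pos: [0.5486, 0.2771, 0.1933]
orientation: [-3.14, -0.002, -0.011]
wrist_force: [-0.1, 0.4, -0.6]
gripper_width: 0.368
```

```bash
python3 look.py a3; python3 -c "
import cv2,numpy as np
a=np.load('top_a3.npz')['color'][150:310,150:310,::-1];b=np.load('side_a3.npz')['color'][130:260,180:310,::-1]
cv2.imwrite('pics/a3c.png',np.hstack([cv2.resize(a,(400,400)),cv2.resize(b,(400,400))]))"
```

```text
9.3 [0.5494 0.2776 0.1936] [-179.9   -0.2   -0.7] [-0.21  0.57 -0.46  1.66  0.3   0.98 -2.36] [ 0.6 -0.6 -0.9]
```

View pics/a3c.png

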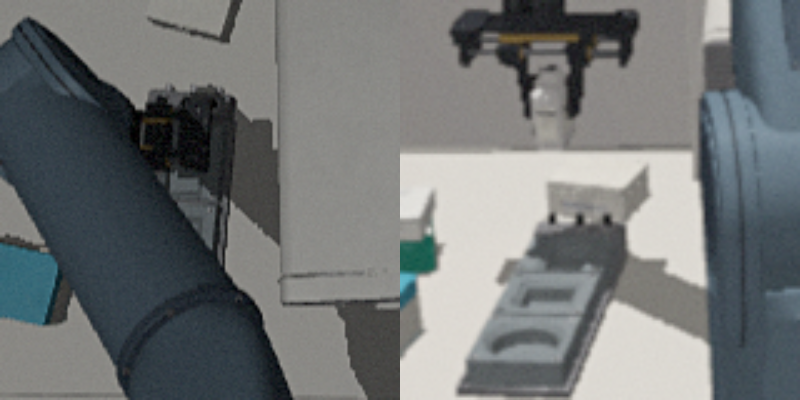

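Emit:
{"op": "servo_tool", "data": {"rows": [[[0, 0, 3, 0, 0, 0, 0.2], [0, 0, 7, 0, 0, 0, 0.2], [0, 0, 11, 0, 0, 0, 0.2], [0, 0, 15, 0, 0, 0, 0.2], [0, 0, 19, 0, 0, 0, 0.2], [0, 0, 23, 0, 0, 0, 0.2], [0, 0, 26, 0, 0, 0, 0.2], [0, 0, 26, 0, 0, 0, 0.2]]]}}

```text
time_s: 10.3
eef_pos: [0.5486, 0.2773, 0.4519]
orientation: [-3.14, -0.002, -0.011]
wrist_force: [-0.4, 0.3, -0.5]
gripper_width: 0.363
```

Emit:
{"op": "servo_tool", "data": {"rows": [[[0, -3, 0, 0, 0, 6, 0.2], [0, -7, 0, 0, 0, 12, 0.2], [0, -11, 0, 0, 0, 18, 0.2], [0, -15, 0, 0, 0, 25, 0.2], [0, -20, 0, 0, 0, 32, 0.2], [0, -25, 0, 0, 0, 39, 0.2], [0, -30, 0, 0, 0, 46, 0.2], [0, -35, 0, 0, 0, 53, 0.2]]]}}

```text
time_s: 11.3
eef_pos: [0.5471, -0.0751, 0.4483]
orientation: [-3.139, 0.002, 0.918]
wrist_force: [0.9, 0.5, -0.6]
gripper_width: 0.363
```

Emit:
{"op": "servo_tool", "data": {"rows": [[[0, -5, 0, 0, 0, 7, 0.2], [0, -10, 0, 0, 0, 14, 0.2], [0, -15, 0, 0, 0, 20, 0.2], [0, -20, 0, 0, 0, 26, 0.2], [0, -25, 0, 0, 0, 32, 0.2], [0, -30, 0, 0, 0, 35, 0.2], [0.5, -33, 0, 0, 0, 35, 0.2], [0.5, -33, 0, 0, 0, 35, 0.2]]]}}

```text
time_s: 12.3
eef_pos: [0.5518, -0.4057, 0.4469]
orientation: [-3.137, -0.002, 1.521]
wrist_force: [0.9, 0.3, -1.0]
gripper_width: 0.368
```

```bash
python3 look.py a4
```

```text
12.4 [ 0.553  -0.4022  0.4487] [-1.799e+02 -1.000e-01  8.740e+01] [ 0.82  0.53 -0.44  1.1   0.21  1.57  0.38] [-0.1  0.3 -0.2]
```

View pics/a4.png

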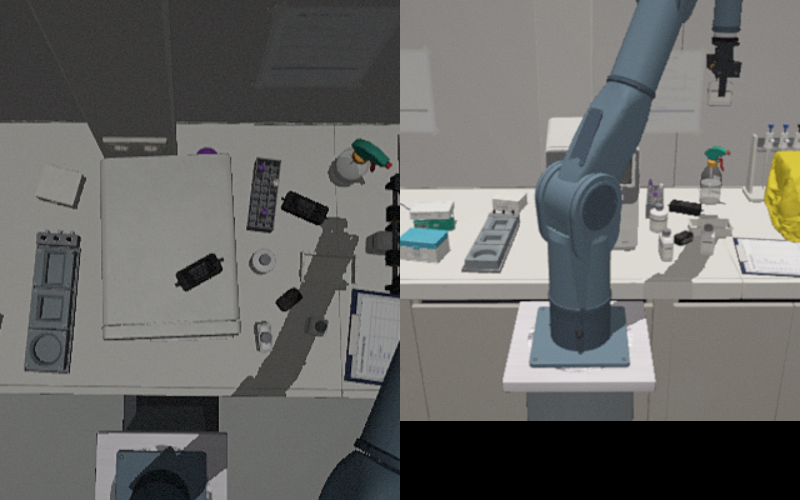

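Emit:
{"op": "servo_tool", "data": {"rows": [[[0.1, -0.3, -4, 0, 0, 0, 0.2], [0.1, -0.3, -9, 0, 0, 0, 0.2], [0.1, -0.3, -14, 0, 0, 0, 0.2], [0.1, -0.3, -19, 0, 0, 0, 0.2], [0.1, -0.3, -24, 0, 0, 0, 0.2], [0.1, -0.3, -29, 0, 0, 0, 0.2], [0.1, -0.3, -32, 0, 0, 0, 0.2], [0.1, -0.3, -32, 0, 0, 0, 0.2]]]}}

```text
time_s: 13.4
eef_pos: [0.5527, -0.4034, 0.1283]
orientation: [-3.137, -0.003, 1.527]
wrist_force: [0.7, 0.6, -0.5]
gripper_width: 0.365
```

```bash
python3 look.py a5; sed -i 's/draw(\["top0.npz","side0.npz"\]/draw(["top"+(sys.argv[7] if len(sys.argv)>7 else "0")+".npz","side"+(sys.argv[7] if len(sys.argv)>7 else "0")+".npz"]/' ov.py; python3 ov.py .451 .281 -2.5 .101 .032 pics/ov2.png _a4; python3 -c "
import cv2,numpy as np
a=np.load('top_a5.npz')['color'][170:270,390:490,::-1];b=np.load('side_a5.npz')['color'][130:260,380:510,::-1]
cv2.imwrite('pics/a5c.png',np.hstack([cv2.resize(a,(400,400)),cv2.resize(b,(400,400))]))"
```

```text
13.5 [ 0.555  -0.4054  0.132 ] [179.9   0.   87.4] [ 0.82  0.75 -0.39  1.49  0.32  0.97  0.29] [ 0.3 -0.1 -0.2]
o [0.5519 0.2766]
s [0.451 0.281]
r [0.3501 0.2854]
(600, 645, 3)
```

View pics/a5c.png

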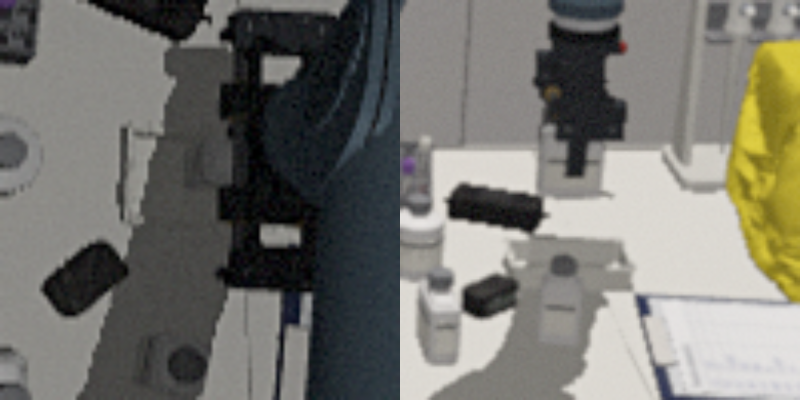

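View pics/ov2.png

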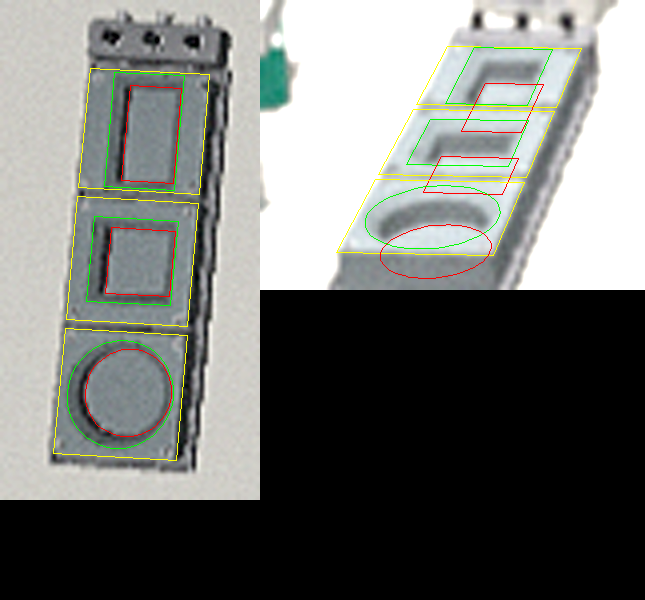

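Emit:
{"op": "servo_tool", "data": {"rows": [[[0, 0, -2, 0, 0, 0, 0.2], [0, 0, -4, 0, 0, 0, 0.2], [0, 0, -6, 0, 0, 0, 0.2], [0, 0, -7.5, 0, 0, 0, 0.2], [0, 0, -8.5, 0, 0, 0, 0.2], [0, 0, -9, 0, 0, 0, 0.2], [0, 0, -9.2, 0, 0, 0, 0.2], [0, 0, -9.2, 0, 0, 0, 0.2]]]}}

```text
time_s: 14.5
eef_pos: [0.5543, -0.4064, 0.0391]
orientation: [3.141, 0.0, 1.525]
wrist_force: [0.3, 0.3, -0.1]
gripper_width: 0.366
```

Emit:
{"op": "servo_tool", "data": {"rows": [[[0, 0, -0.1, 0, 0, 0, 0.2], [0, 0, -0.2, 0, 0, 0, 0.2], [0, 0, -0.3, 0, 0, 0, 0.2], [0, 0, -0.4, 0, 0, 0, 0.2], [0, 0, -0.5, 0, 0, 0, 0.2], [0, 0, -0.5, 0, 0, 0, 0.2], [0, 0, -0.5, 0, 0, 0, 0.2], [0, 0, -0.5, 0, 0, 0, 0.2]]]}}

```text
time_s: 15.5
eef_pos: [0.5541, -0.4063, 0.0338]
orientation: [3.142, 0.0, 1.525]
wrist_force: [0.5, -1.1, -1.4]
gripper_width: 0.363
```

Emit:
{"op": "servo_tool", "data": {"rows": [[[0, 0, -0.05, 0, 0, 0, 0.2], [0, 0, -0.1, 0, 0, 0, 0.2], [0, 0, -0.15, 0, 0, 0, 0.2], [0, 0, -0.15, 0, 0, 0, 0.2], [0, 0, -0.15, 0, 0, 0, 0.2], [0, 0, -0.15, 0, 0, 0, 0.2], [0, 0, -0.15, 0, 0, 0, 0.2], [0, 0, -0.15, 0, 0, 0, 0.2]]]}}

```text
time_s: 16.5
eef_pos: [0.5541, -0.4063, 0.0322]
orientation: [-3.142, 0.0, 1.525]
wrist_force: [1.0, 0.6, -0.7]
gripper_width: 0.363
```

```bash
python3 look.py a6; python3 -c "
import cv2,numpy as np
b=np.load('side_a6.npz')['color'][170:240,400:480,::-1]
cv2.imwrite('pics/a6c.png',cv2.resize(b,(640,560),interpolation=2))"
```

```text
16.6 [ 0.5541 -0.4063  0.0322] [-180.     0.    87.4] [ 0.79  0.88 -0.35  1.52  0.37  0.82  0.25] [ 0.6 -1.  -1. ]
```

View pics/a6c.png

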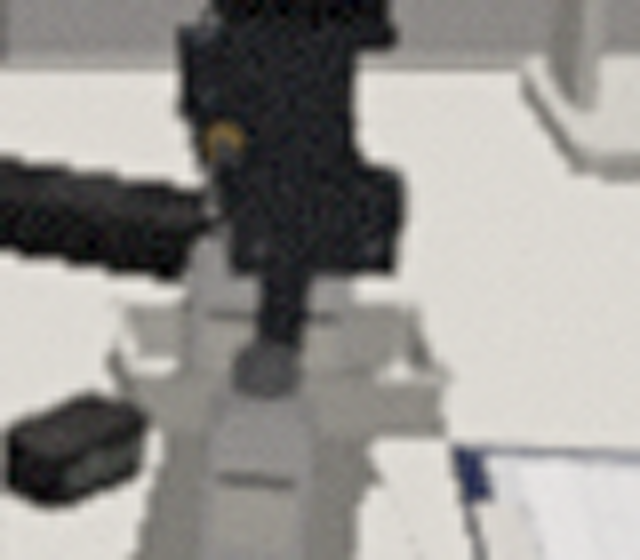

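Emit:
{"op": "servo_tool", "data": {"rows": [[[0, 0, 0, 0, 0, 0, 0.45], [0, 0, 0, 0, 0, 0, 0.6], [0, 0, 0, 0, 0, 0, 0.8], [0, 0, 0, 0, 0, 0, 0.9], [0, 0, 1, 0, 0, 0, 0.9], [0, 0, 3, 0, 0, 0, 0.9], [0, 0, 6, 0, 0, 0, 0.9], [0, 0, 10, 0, 0, 0, 0.9]]]}}

```text
time_s: 17.6
eef_pos: [0.5539, -0.4061, 0.1341]
orientation: [-3.142, -0.0, 1.525]
wrist_force: [0.2, -1.0, 0.1]
gripper_width: 0.902
```

Emit:
{"op": "servo_tool", "data": {"rows": [[[0, 0, 2, 0, 0, 0, 0.9], [-1, 1, 3, 0, 0, 0, 0.9], [-3, 3, 3, 0, 0, 1, 0.9], [-6, 6, 3, 0, 0, 3, 0.9], [-9, 9, 3, 0, 0, 5, 0.9], [-12, 12, 3, 0, 0, 7, 0.9], [-15, 15, 3, 0, 0, 7, 0.9], [-17, 16.3, 3, 0, 0, 7, 0.9]]]}}

```text
time_s: 18.6
eef_pos: [0.3809, -0.2407, 0.1613]
orientation: [-3.139, -0.001, 1.648]
wrist_force: [0.4, 0.1, 1.0]
gripper_width: 0.9
```

```bash
python3 look.py a7; python3 -c "
import cv2,numpy as np
a=np.load('top_a7.npz')['color'][170:270,390:490,::-1];b=np.load('side_a7.npz')['color'][150:250,380:480,::-1]
cv2.imwrite('pics/a7c.png',np.hstack([cv2.resize(a,(400,400)),cv2.resize(b,(400,400))]))"
```

```text
18.7 [ 0.3803 -0.2412  0.1613] [-1.798e+02 -1.000e-01  9.440e+01] [ 0.9   0.37 -0.52  2.09  0.26  0.75  0.3 ] [-0.3 -0.2 -0.3]
```

View pics/a7c.png

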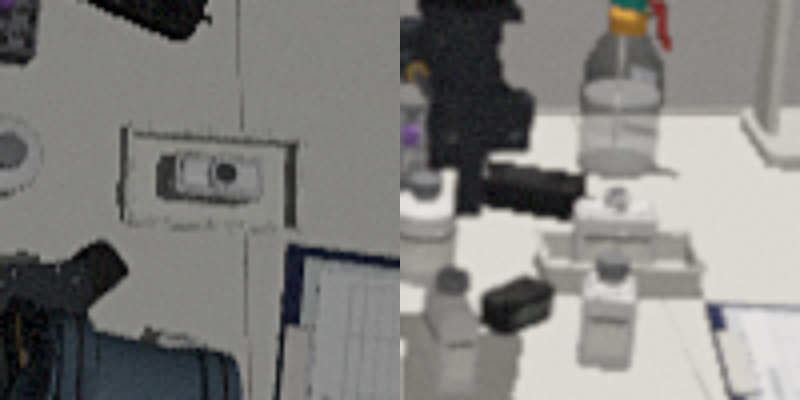

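The used bottle stands upright in the tray, at about (177,213) in the top crop. Next is the fresh oblong bottle, gripped lengthwise so the gripper body clears the counter.

Emit:
{"op": "servo_tool", "data": {"rows": [[[0.2, 0, 0, 0, 0, 0, 1], [0.4, -0.1, 0, 0, 0, 0, 1], [0.4, -0.1, 0, 0, 0, 0, 1], [0.4, -0.1, -1, 0, 0, 0, 1], [0.4, -0.1, -2, 0, 0, 0, 1], [0.4, -0.1, -3, 0, 0, 0, 1], [0.4, -0.1, -4, 0, 0, 0, 1], [0.4, -0.1, -4, 0, 0, 0, 1]]]}}

```text
time_s: 19.7
eef_pos: [0.3876, -0.2439, 0.1213]
orientation: [-3.14, -0.001, 1.647]
wrist_force: [0.2, 0.6, 0.5]
gripper_width: 1.001
```

```bash
python3 look.py b1; python3 -c "
import cv2,numpy as np
a=np.load('top_b1.npz')['color'][220:320,340:440,::-1];b=np.load('side_b1.npz')['color'][150:260,350:460,::-1]
cv2.imwrite('pics/b1c.png',np.hstack([cv2.resize(a,(400,400)),cv2.resize(b,(400,400))]))"
```

```text
19.8 [ 0.3882 -0.2442  0.1222] [-180.    -0.    94.4] [ 0.86  0.44 -0.48  2.1   0.32  0.67  0.24] [0.  0.5 0.2]
```

View pics/b1c.png

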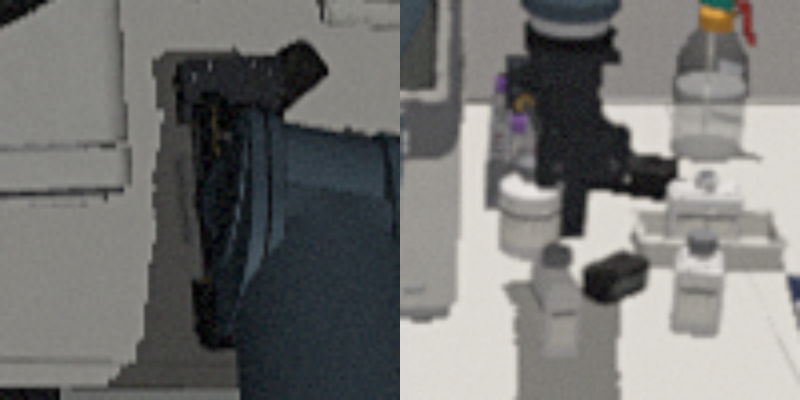

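Emit:
{"op": "servo_tool", "data": {"rows": [[[-0.3, 0.1, 0, 0, 0, 0, 1], [-0.3, 0.1, 0, 0, 0, 0, 1], [-0.3, 0.1, 0, 0, 0, 0, 1], [-0.3, 0.1, -1.5, 0, 0, 0, 1], [-0.3, 0.1, -3, 0, 0, 0, 1], [-0.3, 0.1, -4, 0, 0, 0, 1], [-0.3, 0.1, -4, 0, 0, 0, 1], [-0.3, 0.1, -4, 0, 0, 0, 1]]]}}

```text
time_s: 20.8
eef_pos: [0.3853, -0.2432, 0.0822]
orientation: [3.141, -0.0, 1.647]
wrist_force: [-1.0, -0.1, -0.3]
gripper_width: 0.996
```

Emit:
{"op": "servo_tool", "data": {"rows": [[[0, 0, -1, 0, 0, 0, 1], [0, 0, -2, 0, 0, 0, 1], [0, 0, -3, 0, 0, 0, 1], [0, 0, -4, 0, 0, 0, 1], [0, 0, -4.7, 0, 0, 0, 1], [0, 0, -4.8, 0, 0, 0, 1], [0, 0, -4.8, 0, 0, 0, 1], [0, 0, -4.8, 0, 0, 0, 1]]]}}

```text
time_s: 21.8
eef_pos: [0.3853, -0.2434, 0.0345]
orientation: [3.141, 0.0, 1.647]
wrist_force: [-0.1, -0.4, -0.4]
gripper_width: 1.003
```

Emit:
{"op": "servo_tool", "data": {"rows": [[[0, 0, 0, 0, 0, 0, 0.9], [0, 0, 0, 0, 0, 0, 0.8], [0, 0, 0, 0, 0, 0, 0.7], [0, 0, 0, 0, 0, 0, 0.6], [0, 0, 0, 0, 0, 0, 0.6], [0, 0, 0, 0, 0, 0, 0.6], [0, 0, 0, 0, 0, 0, 0.6], [0, 0, 0, 0, 0, 0, 0.6]]], "force": 30}}

```text
time_s: 22.8
eef_pos: [0.385, -0.2433, 0.0343]
orientation: [-3.141, 0.0, 1.647]
wrist_force: [-1.7, 0.1, 5.0]
gripper_width: 0.768
```

Emit:
{"op": "servo_tool", "data": {"rows": [[[0, 0, 0.5, 0, 0, 0, 0.6], [0, 0, 1.5, 0, 0, 0, 0.6], [0, 0, 3, 0, 0, 0, 0.6], [0, 0, 5, 0, 0, 0, 0.6], [0, 0, 7, 0, 0, 0, 0.6], [0, 0, 9, 0, 0, 0, 0.6], [0, 0, 10, 0, 0, 0, 0.6], [0, 0, 10, 0, 0, 0, 0.6]]]}}

```text
time_s: 23.8
eef_pos: [0.3854, -0.2436, 0.135]
orientation: [3.14, 0.001, 1.647]
wrist_force: [-0.2, -0.8, -3.0]
gripper_width: 0.772
```

```bash
python3 look.py b2; python3 -c "
import cv2,numpy as np
a=np.load('top_b2.npz')['color'][220:320,340:440,::-1];b=np.load('side_b2.npz')['color'][130:240,350:460,::-1]
cv2.imwrite('pics/b2c.png',np.hstack([cv2.resize(a,(400,400)),cv2.resize(b,(400,400))]))"
```

```text
23.9 [ 0.3847 -0.2431  0.1339] [-180.    -0.    94.4] [ 0.88  0.42 -0.5   2.1   0.31  0.69  0.26] [-0.2  0.6 -2.3]
```

View pics/b2c.png

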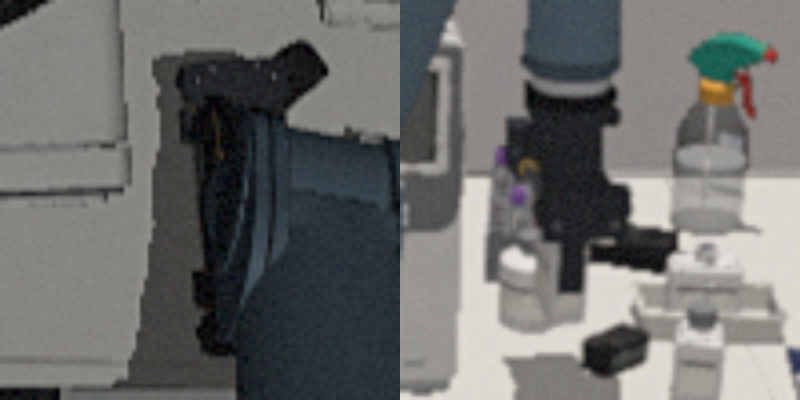

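Emit:
{"op": "servo_tool", "data": {"rows": [[[0, 0, 4, 0, 0, 0, 0.6], [0, 0, 9, 0, 0, 0, 0.6], [0, 0, 14, 0, 0, 0, 0.6], [0, 0, 19, 0, 0, 0, 0.6], [0, 0, 24, 0, 0, 0, 0.6], [0, 0, 29, 0, 0, 0, 0.6], [0, 0, 32, 0, 0, 0, 0.6], [0, 0, 32, 0, 0, 0, 0.6]]]}}

```text
time_s: 24.9
eef_pos: [0.3858, -0.2435, 0.4551]
orientation: [3.14, 0.002, 1.647]
wrist_force: [0.3, -0.3, -3.4]
gripper_width: 0.768
```

Emit:
{"op": "servo_tool", "data": {"rows": [[[2, 3, 0, 0, 0, -1, 0.6], [4, 7, 0, 0, 0, -2, 0.6], [6, 11, 0, 0, 0, -3, 0.6], [8, 16, 0, 0, 0, -4, 0.6], [10, 21, 0, 0, 0, -5, 0.6], [12, 26, 0, 0, 0, -6, 0.6], [13, 30, 0, 0, 0, -7, 0.6], [14, 33, 0, 0, 0, -7, 0.6]]]}}

```text
time_s: 25.9
eef_pos: [0.5244, 0.0887, 0.4515]
orientation: [-3.138, 0.0, 1.527]
wrist_force: [0.3, 0.3, -2.3]
gripper_width: 0.771
```

Emit:
{"op": "servo_tool", "data": {"rows": [[[0.5, 4, 0, 0, 0, 0, 0.6], [1, 8, 0, 0, 0, 0, 0.6], [1.5, 12, 0, 0, 0, 0, 0.6], [2, 15, 0, 0, 0, 0, 0.6], [2.5, 18, 0, 0, 0, 0, 0.6], [2.7, 19, 0, 0, 0, 0, 0.6], [2.7, 19, 0, 0, 0, 0, 0.6], [2.7, 19, 0, 0, 0, 0, 0.6]]]}}

```text
time_s: 26.9
eef_pos: [0.5524, 0.2753, 0.4537]
orientation: [-3.141, 0.001, 1.523]
wrist_force: [0.2, 0.4, -3.7]
gripper_width: 0.768
```

```bash
python3 look.py b3
```

```text
27.0 [0.5524 0.2754 0.4542] [180.    0.   87.3] [ 0.02  0.47 -0.87  1.28  0.35  1.55 -0.84] [-0.2 -0.3 -1.3]
```

View pics/b3.png

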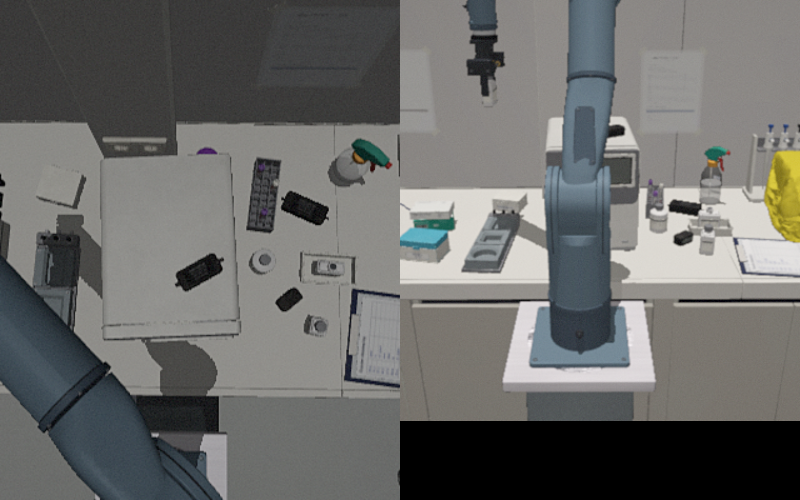

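Emit:
{"op": "servo_tool", "data": {"rows": [[[0, 0.1, -4, 0, 0, 0, 0.6], [0, 0.1, -9, 0, 0, 0, 0.6], [0, 0.1, -13, 0, 0, 0, 0.6], [0, 0.1, -17, 0, 0, 0, 0.6], [0, 0.1, -21, 0, 0, 0, 0.6], [0, 0.1, -25, 0, 0, 0, 0.6], [0, 0.1, -27, 0, 0, 0, 0.6], [0, 0.1, -27, 0, 0, 0, 0.6]]]}}

```text
time_s: 28.0
eef_pos: [0.5519, 0.2769, 0.1836]
orientation: [-3.14, 0.001, 1.524]
wrist_force: [-0.8, 0.4, -1.9]
gripper_width: 0.772
```

```bash
python3 look.py b4
```

```text
28.1 [0.5529 0.2783 0.1858] [ 1.799e+02 -1.000e-01  8.730e+01] [-0.01  0.67 -0.77  1.64  0.52  1.05 -0.99] [ 0.8 -0.3 -2.7]
```

View pics/b4.png

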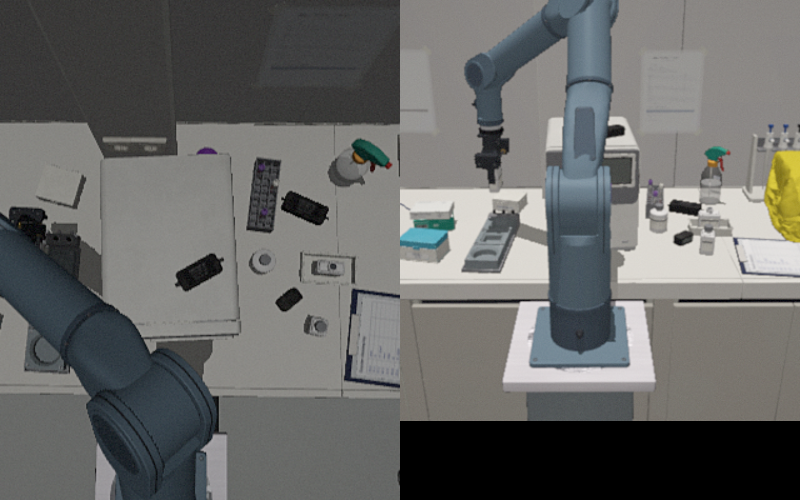

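```bash
cat > arm.py <<'E'
from m import *
import sys
d=dict(np.load(f"top_{sys.argv[1]}.npz"));W=cloud(d).reshape(-1,3)
for x in np.arange(.2,.6,.05):
    for y in np.arange(.05,.33,.03):
        k=W[(abs(W[:,0]-x)<.01)&(abs(W[:,1]-y)<.01)&(W[:,2]>.36)]
        print(f"{np.median(k[:,2]):.2f}" if len(k)>3 else " -- ",end=" ")
    print(" x=%.2f"%x)
E
python3 arm.py b4
```

```text
--   --   --   --   --   --   --   --   --   --   x=0.20
 --   --   --   --   --   --   --   --   --   --   x=0.25
0.74  --   --   --   --   --   --   --   --   --   x=0.30
0.74 0.70  --   --   --   --   --   --   --   --   x=0.35
0.72 0.71 0.68 0.65  --   --   --   --   --   --   x=0.40
0.67 0.67 0.67 0.66 0.64 0.61  --   --   --   --   x=0.45
 --   --   --  0.62 0.62 0.61 0.60 0.57 0.57  --   x=0.50
 --   --   --   --   --  0.57 0.57 0.57 0.55 0.54  x=0.55
```

Emit:
{"op": "servo_tool", "data": {"rows": [[[0, -0.1, -2, 0, 0, 0, 0.6], [0, -0.1, -4, 0, 0, 0, 0.6], [0, -0.1, -6, 0, 0, 0, 0.6], [0, -0.1, -8, 0, 0, 0, 0.6], [0, -0.1, -9.5, 0, 0, 0, 0.6], [0, -0.1, -10.5, 0, 0, 0, 0.6], [0, -0.1, -11, 0, 0, 0, 0.6], [0, -0.1, -11, 0, 0, 0, 0.6]]]}}

```text
time_s: 29.1
eef_pos: [0.5522, 0.2769, 0.0742]
orientation: [3.141, -0.0, 1.525]
wrist_force: [1.0, 0.6, -2.5]
gripper_width: 0.767
```

```bash
python3 look.py b5; python3 -c "
import cv2,numpy as np
a=np.load('top_b5.npz')['color'][150:310,150:310,::-1];b=np.load('side_b5.npz')['color'][170:250,190:270,::-1]
cv2.imwrite('pics/b5c.png',np.hstack([cv2.resize(a,(400,400)),cv2.resize(b,(400,400))]))"
```

```text
29.2 [0.5525 0.277  0.0748] [179.9  -0.   87.4] [-0.07  0.8  -0.68  1.7   0.64  0.87 -1.07] [-0.8  0.2 -2.2]
```

View pics/b5c.png

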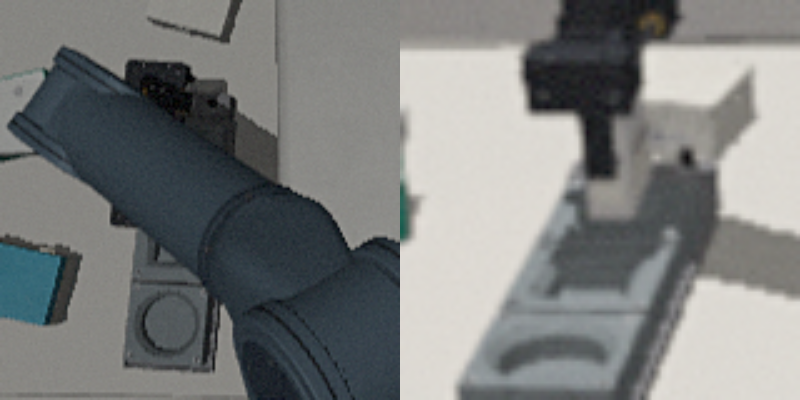

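```bash
python3 - <<'E'
from m import *
W=np.concatenate([cloud(dict(np.load(f"top_{t}.npz"))).reshape(-1,3) for t in("a4",)]+[cloud(dict(np.load("top0.npz"))).reshape(-1,3)])
for x in np.arange(.59,.66,.006):
    k=W[(abs(W[:,0]-x)<.003)&(abs(W[:,1]-.274)<.014)]; print(round(x,3),len(k),np.percentile(k[:,2],[20,50,80]).round(3))
E
```

```text
0.59 36 [0.027 0.03  0.033]
0.596 16 [0.031 0.033 0.034]
0.602 35 [0.005 0.008 0.011]
0.608 51 [0.01  0.03  0.033]
0.614 39 [0.031 0.036 0.038]
0.62 33 [0.033 0.037 0.045]
0.626 31 [0.033 0.036 0.044]
0.632 29 [0.03  0.033 0.034]
0.638 12 [0.017 0.028 0.032]
0.644 22 [-0.001  0.003  0.015]
0.65 25 [-0.003 -0.002  0.001]
0.656 34 [-0.002 -0.     0.001]
```

Emit:
{"op": "servo_tool", "data": {"rows": [[[0, 0, -0.5, 0, 0, 0, 0.6], [0, 0, -1, 0, 0, 0, 0.6], [0, 0, -1.5, 0, 0, 0, 0.6], [0, 0, -2, 0, 0, 0, 0.6], [0, 0, -2.4, 0, 0, 0, 0.6], [0, 0, -2.7, 0, 0, 0, 0.6], [0, 0, -2.7, 0, 0, 0, 0.6], [0, 0, -2.7, 0, 0, 0, 0.6]]]}}

```text
time_s: 30.2
eef_pos: [0.5522, 0.2768, 0.0474]
orientation: [3.141, -0.0, 1.525]
wrist_force: [0.3, -0.5, -2.7]
gripper_width: 0.767
```

Emit:
{"op": "servo_tool", "data": {"rows": [[[0, 0, -0.1, 0, 0, 0, 0.6], [0, 0, -0.2, 0, 0, 0, 0.6], [0, 0, -0.3, 0, 0, 0, 0.6], [0, 0, -0.4, 0, 0, 0, 0.6], [0, 0, -0.5, 0, 0, 0, 0.6], [0, 0, -0.5, 0, 0, 0, 0.6], [0, 0, -0.5, 0, 0, 0, 0.6], [0, 0, -0.5, 0, 0, 0, 0.6]]]}}

```text
time_s: 31.2
eef_pos: [0.5522, 0.277, 0.0453]
orientation: [3.141, 0.001, 1.524]
wrist_force: [-7.3, -6.5, 25.3]
gripper_width: 0.774
```

Contact comes at z≈0.045, so the foot is at about 0.011. The used bottle's heights gave the same floor level, so this is the well floor. I release.

Emit:
{"op": "servo_tool", "data": {"rows": [[[0, 0, 0.2, 0, 0, 0, 0.6], [0, 0, 0.3, 0, 0, 0, 0.8], [0, 0, 0.3, 0, 0, 0, 0.86], [0, 0, 0.3, 0, 0, 0, 0.87], [0, 0, 0.3, 0, 0, 0, 0.87], [0, 0, 0.3, 0, 0, 0, 0.87], [0, 0, 0.8, 0, 0, 0, 0.87], [0, 0, 1.5, 0, 0, 0, 0.87]]]}}

```text
time_s: 32.2
eef_pos: [0.552, 0.2768, 0.0576]
orientation: [-3.141, 0.0, 1.525]
wrist_force: [-0.4, 0.2, 0.2]
gripper_width: 0.874
```

Emit:
{"op": "servo_tool", "data": {"rows": [[[0, 0, 1, 0, 0, 0, 0.87], [0, 0, 3, 0, 0, 0, 0.87], [0, 0, 6, 0, 0, 0, 0.87], [0, 0, 10, 0, 0, 0, 0.87], [0, 0, 15, 0, 0, 0, 0.87], [0, 0, 21, 0, 0, 0, 0.87], [0, 0, 27, 0, 0, 0, 0.87], [0, 0, 32, 0, 0, 0, 0.87]]]}}

```text
time_s: 33.2
eef_pos: [0.5516, 0.2771, 0.3814]
orientation: [3.139, -0.001, 1.525]
wrist_force: [0.4, 0.4, -0.1]
gripper_width: 0.87
```

```bash
python3 look.py b6; python3 -c "
import cv2,numpy as np
a=np.load('top_b6.npz')['color'][180:300,170:290,::-1];b=np.load('side_b6.npz')['color'][160:260,180:280,::-1]
cv2.imwrite('pics/b6c.png',np.hstack([cv2.resize(a,(400,400)),cv2.resize(b,(400,400))]))"
```

```text
33.3 [0.5531 0.279  0.3848] [179.5  -0.3  87.4] [ 0.03  0.49 -0.86  1.41  0.38  1.4  -0.87] [-0.2  0.7 -1.3]
```

View pics/b6c.png

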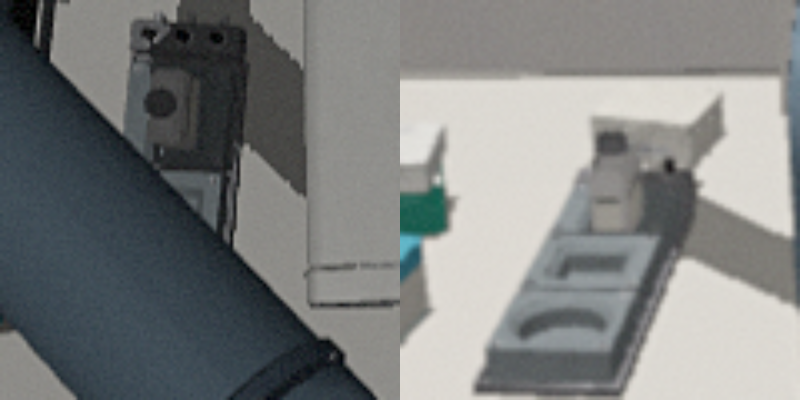

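Emit:
{"op": "servo_tool", "data": {"rows": [[[0, 0, 4, 0, 0, 0, 0.87], [0, -1, 6, 0, 0, 0, 0.87], [0, -4, 6.5, 0, 0, -1, 0.87], [0, -8, 6.5, 0, 0, -2, 0.87], [0, -13, 6.5, 0, 0, -3, 0.87], [0, -18, 6.5, 0, 0, -4, 0.87], [0, -23, 6.5, 0, 0, -5, 0.87], [-1, -28, 6.5, 0, 0, -6, 0.87]]]}}

```text
time_s: 34.3
eef_pos: [0.5415, -0.0057, 0.4419]
orientation: [-3.141, 0.0, 1.419]
wrist_force: [-0.3, 0.2, -0.4]
gripper_width: 0.869
```

Emit:
{"op": "servo_tool", "data": {"rows": [[[-1, -5, 0, 0, 0, -1, 0.87], [-2, -10, 0, 0, 0, -2, 0.87], [-3, -15, 0, 0, 0, -2, 0.87], [-5, -20, 0, 0, 0, -2, 0.87], [-7, -25, 0, 0, 0, -2, 0.87], [-9, -30, 0, 0, 0, -2, 0.87], [-11, -34, 0, 0, 0, -2, 0.87], [-13, -37, 0, 0, 0, -2, 0.87]]]}}

```text
time_s: 35.3
eef_pos: [0.4101, -0.3752, 0.4418]
orientation: [-3.141, -0.0, 1.383]
wrist_force: [1.0, 0.5, -0.1]
gripper_width: 0.869
```

Emit:
{"op": "servo_tool", "data": {"rows": [[[0, 0, -4, 0, 0, 0, 0.87], [0, 0, -9, 0, 0, 0, 0.87], [0, 0, -14, 0, 0, 0, 0.87], [0, 0, -19, 0, 0, 0, 0.87], [0, 0, -24, 0, 0, 0, 0.87], [0, 0, -28, 0, 0, 0, 0.87], [0, 0, -29, 0, 0, 0, 0.87], [0, 0, -29, 0, 0, 0, 0.87]]]}}

```text
time_s: 36.3
eef_pos: [0.412, -0.3735, 0.1527]
orientation: [3.142, -0.0, 1.385]
wrist_force: [-0.2, -1.1, 0.6]
gripper_width: 0.871
```

```bash
python3 look.py c1; python3 -c "
import cv2,numpy as np
a=np.load('top_c1.npz')['color'][180:300,170:290,::-1];b=np.load('side_c1.npz')['color'][140:250,380:490,::-1]
cv2.imwrite('pics/c1c.png',np.hstack([cv2.resize(a,(400,400)),cv2.resize(b,(400,400))]))
from m import *
W=cloud(dict(np.load('top_c1.npz'))).reshape(-1,3)
k=W[(abs(W[:,0]-.55)<.05)&(abs(W[:,1]-.277)<.045)]
t=k[(k[:,2]>.09)&(k[:,2]<.13)];print('cap',len(t),np.median(t,0));t=k[(k[:,2]>.06)&(k[:,2]<.09)];print('shoulder',len(t),np.median(t[:,2]));t=k[(k[:,2]>.025)&(k[:,2]<.045)];print('top',np.median(t[:,2]))
"
```

```text
36.4 [ 0.4129 -0.374   0.1539] [1.799e+02 1.000e-01 7.930e+01] [ 1.07  0.55 -0.55  1.83  0.37  0.86  0.16] [ 0.1 -0.7  0.5]
cap 71 [0.55126495 0.2735967  0.09969223]
shoulder 194 0.07624948073028304
top 0.033881262581168636
```

View pics/c1c.png

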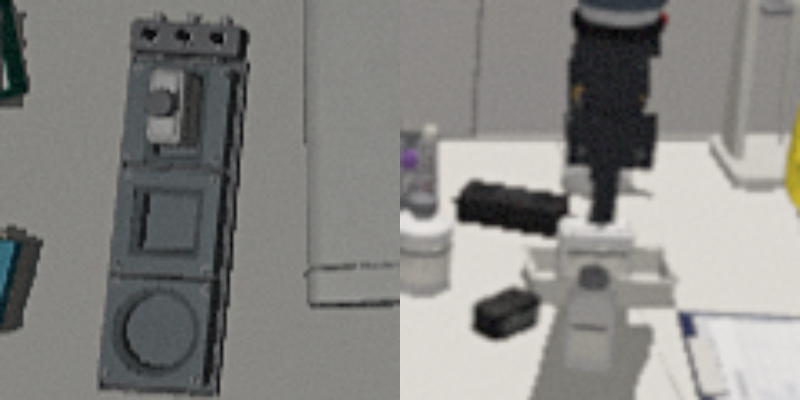

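The oblong bottle is seated: its cap is 66 mm above the block top, as 90-24 requires. Now the square one.

Emit:
{"op": "servo_tool", "data": {"rows": [[[-0.1, 0.2, 0, 0, 0, 0, 0.87], [-0.1, 0.2, -1, 0, 0, 0, 0.87], [-0.1, 0.2, -3, 0, 0, 0, 0.87], [-0.1, 0.2, -5, 0, 0, 0, 0.87], [-0.1, 0.2, -7, 0, 0, 0, 0.87], [-0.1, 0.2, -8, 0, 0, 0, 0.87], [-0.1, 0.2, -8, 0, 0, 0, 0.87], [-0.1, 0.2, -8, 0, 0, 0, 0.87]]]}}

```text
time_s: 37.4
eef_pos: [0.4115, -0.3715, 0.0727]
orientation: [3.141, 0.0, 1.385]
wrist_force: [0.3, 1.1, 0.4]
gripper_width: 0.871
```

Emit:
{"op": "servo_tool", "data": {"rows": [[[0, 0, -1, 0, 0, 0, 0.87], [0, 0, -2, 0, 0, 0, 0.87], [0, 0, -3, 0, 0, 0, 0.87], [0, 0, -3.6, 0, 0, 0, 0.87], [0, 0, -3.6, 0, 0, 0, 0.87], [0, 0, -3.6, 0, 0, 0, 0.87], [0, 0, -3.6, 0, 0, 0, 0.7], [0, 0, -3.6, 0, 0, 0, 0.6]]]}}

```text
time_s: 38.4
eef_pos: [0.4112, -0.3714, 0.0365]
orientation: [3.141, 0.0, 1.385]
wrist_force: [-0.1, 0.4, -0.0]
gripper_width: 0.666
```

```bash
python3 look.py c2; python3 -c "
import cv2,numpy as np
b=np.load('side_c2.npz')['color'][170:250,390:470,::-1]
cv2.imwrite('pics/c2c.png',cv2.resize(b,(560,560)))"
```

```text
38.5 [ 0.4112 -0.3714  0.0364] [180.    0.   79.4] [ 0.99  0.72 -0.44  1.89  0.49  0.64  0.05] [-0.3  0.4  0. ]
```

View pics/c2c.png

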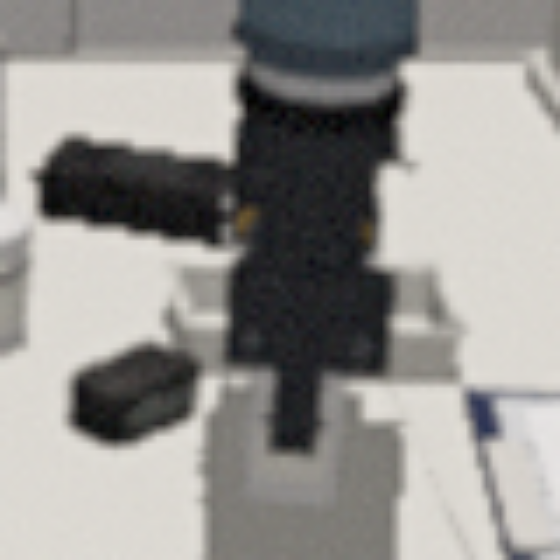

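Finger centred on the square bottle. Close and lift.

Emit:
{"op": "servo_tool", "data": {"rows": [[[0, 0, 0, 0, 0, 0, 0.5], [0, 0, 0, 0, 0, 0, 0.4], [0, 0, 0, 0, 0, 0, 0.35], [0, 0, 0, 0, 0, 0, 0.35], [0, 0, 0, 0, 0, 0, 0.35], [0, 0, 0, 0, 0, 0, 0.35], [0, 0, 0, 0, 0, 0, 0.35], [0, 0, 0, 0, 0, 0, 0.35]]], "force": 30}}

```text
time_s: 39.5
eef_pos: [0.4112, -0.3713, 0.0363]
orientation: [3.141, 0.0, 1.385]
wrist_force: [0.1, 0.2, 1.6]
gripper_width: 0.473
```

Emit:
{"op": "servo_tool", "data": {"rows": [[[0, 0, 0.5, 0, 0, 0, 0.35], [0, 0, 2, 0, 0, 0, 0.35], [0, 0, 4, 0, 0, 0, 0.35], [0, 0, 8, 0, 0, 0, 0.35], [0, 0, 13, 0, 0, 0, 0.35], [0, 0, 18, 0, 0, 0, 0.35], [0, 0, 23, 0, 0, 0, 0.35], [0, 0, 28, 0, 0, 0, 0.35]]]}}

```text
time_s: 40.5
eef_pos: [0.4107, -0.3708, 0.3193]
orientation: [3.141, 0.001, 1.386]
wrist_force: [0.8, -0.9, -1.3]
gripper_width: 0.475
```

Emit:
{"op": "servo_tool", "data": {"rows": [[[0, 0, 5, 0, 0, 0, 0.35], [0, 0, 10, 0, 0, 0, 0.35], [0, 1, 13, 0, 0, 0, 0.35], [0, 4, 14, 0, 0, 1, 0.35], [2, 8, 14, 0, 0, 2, 0.35], [4, 12, 14, 0, 0, 3, 0.35], [6, 17, 14, 0, 0, 4, 0.35], [7, 22, 14, 0, 0, 5, 0.35]]]}}

```text
time_s: 41.5
eef_pos: [0.481, -0.1488, 0.4573]
orientation: [3.141, 0.0, 1.474]
wrist_force: [-0.0, -0.6, -1.3]
gripper_width: 0.475
```

```bash
python3 look.py c3
```

```text
41.6 [ 0.4816 -0.1437  0.458 ] [ 1.799e+02 -1.000e-01  8.500e+01] [ 0.89  0.19 -0.8   1.56  0.14  1.45 -0.01] [-0.3  0.1 -1.4]
```

View pics/c3.png

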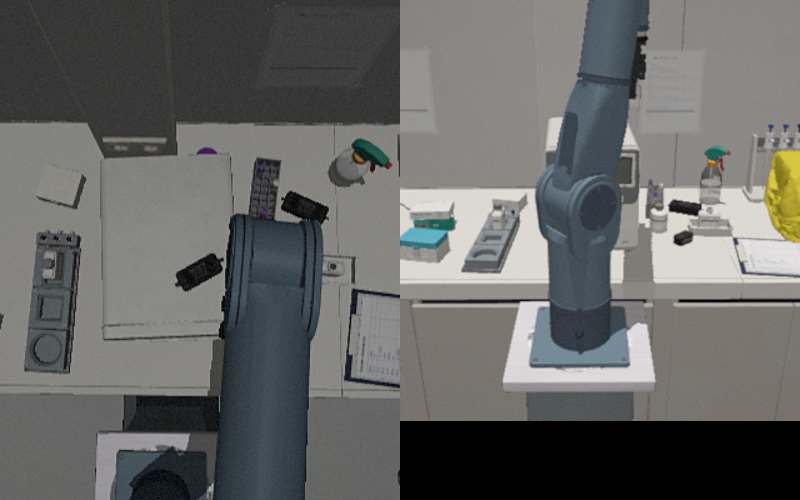

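Emit:
{"op": "servo_tool", "data": {"rows": [[[0, 4, 0, 0, 0, 1, 0.35], [0, 9, 0, 0, 0, 2, 0.35], [0, 14, 0, 0, 0, 2.5, 0.35], [0, 19, 0, 0, 0, 2.5, 0.35], [-1, 24, 0, 0, 0, 2.5, 0.35], [-1, 29, 0, 0, 0, 2.5, 0.35], [-2, 34, 0, 0, 0, 2.5, 0.35], [-3, 38, 0, 0, 0, 2.5, 0.35]]]}}

```text
time_s: 42.6
eef_pos: [0.4498, 0.2304, 0.4572]
orientation: [3.141, 0.0, 1.517]
wrist_force: [1.2, 0.5, -1.3]
gripper_width: 0.474
```

Emit:
{"op": "servo_tool", "data": {"rows": [[[0, 2, 0, 0, 0, 0, 0.35], [0, 4, 0, 0, 0, 0, 0.35], [0, 4.5, 0, 0, 0, 0, 0.35], [0, 4.5, -3, 0, 0, 0, 0.35], [0, 4.5, -7, 0, 0, 0, 0.35], [0, 4.5, -10, 0, 0, 0, 0.35], [0, 4.5, -12, 0, 0, 0, 0.35], [0, 4.5, -12, 0, 0, 0, 0.35]]]}}

```text
time_s: 43.6
eef_pos: [0.4508, 0.272, 0.3355]
orientation: [-3.14, 0.002, 1.515]
wrist_force: [-0.4, -0.0, -1.9]
gripper_width: 0.474
```

```bash
python3 look.py c4; python3 arm.py c4
```

```text
43.7 [0.4515 0.2734 0.3373] [179.9  -0.   86.8] [ 0.14  0.39 -0.99  1.7   0.34  1.24 -0.98] [-0.1  0.2 -2.1]
 --   --   --   --   --   --   --   --   --   --   x=0.20
0.81 0.78  --   --   --   --   --   --   --   --   x=0.25
0.80 0.79 0.78 0.76  --   --   --   --   --   --   x=0.30
0.75 0.76 0.77 0.77 0.75 0.73  --   --   --   --   x=0.35
 --   --   --  0.73 0.74 0.74 0.73 0.72 0.72  --   x=0.40
 --   --   --   --   --  0.71 0.72 0.70 0.70 0.69  x=0.45
 --   --   --   --   --   --  0.42 0.68 0.44  --   x=0.50
 --   --   --   --   --   --  0.44 0.44 0.44  --   x=0.55
```

View pics/c4.png

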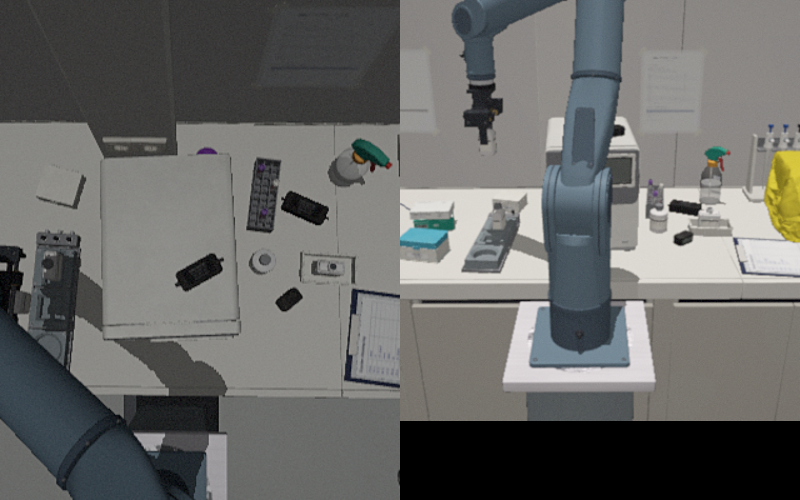

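Emit:
{"op": "servo_tool", "data": {"rows": [[[0, 0.4, -3, 0, 0, 0.5, 0.35], [0, 0.7, -7, 0, 0, 0.5, 0.35], [0, 0.7, -11, 0, 0, 0.5, 0.35], [0, 0.7, -15, 0, 0, 0.5, 0.35], [0, 0.7, -18, 0, 0, 0.5, 0.35], [0, 0.7, -21, 0, 0, 0.5, 0.35], [0, 0.7, -22, 0, 0, 0.5, 0.35], [0, 0.7, -22, 0, 0, 0.5, 0.35]]]}}

```text
time_s: 44.7
eef_pos: [0.4517, 0.281, 0.1169]
orientation: [3.141, -0.0, 1.524]
wrist_force: [-0.4, 0.9, -0.8]
gripper_width: 0.472
```

```bash
python3 look.py c5; python3 -c "
import cv2,numpy as np
a=np.load('top_c5.npz')['color'][150:310,150:310,::-1];b=np.load('side_c5.npz')['color'][160:250,190:280,::-1]
cv2.imwrite('pics/c5c.png',np.hstack([cv2.resize(a,(400,400)),cv2.resize(b,(400,400))]))"
```

```text
44.8 [0.452  0.2814 0.1176] [ 1.799e+02 -1.000e-01  8.730e+01] [-0.03  0.65 -0.81  1.91  0.63  0.85 -1.22] [ 0.5  0.7 -1.5]
```

View pics/c5c.png

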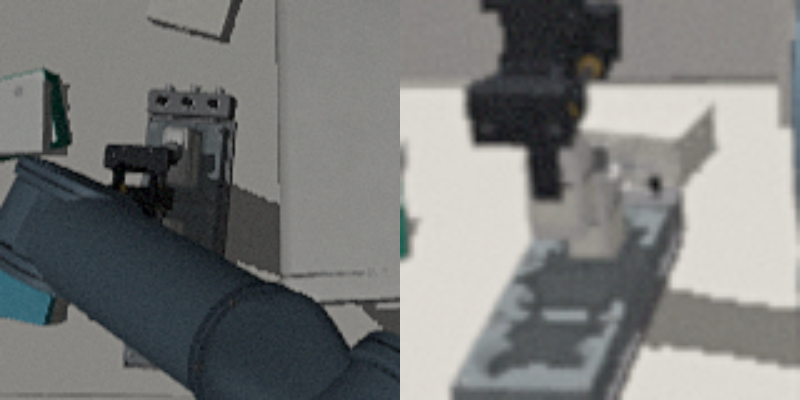

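Emit:
{"op": "servo_tool", "data": {"rows": [[[-0.1, 0, -1, 0, 0, 0, 0.35], [-0.1, 0, -2, 0, 0, 0, 0.35], [-0.1, 0, -3, 0, 0, 0, 0.35], [-0.1, 0, -4, 0, 0, 0, 0.35], [-0.1, 0, -5, 0, 0, 0, 0.35], [-0.1, 0, -5.7, 0, 0, 0, 0.35], [-0.1, 0, -6.2, 0, 0, 0, 0.35], [-0.1, 0, -6.2, 0, 0, 0, 0.35]]]}}

```text
time_s: 45.8
eef_pos: [0.4499, 0.2807, 0.054]
orientation: [-3.141, 0.0, 1.525]
wrist_force: [0.5, 0.6, -2.0]
gripper_width: 0.479
```

Emit:
{"op": "servo_tool", "data": {"rows": [[[0, 0, -0.2, 0, 0, 0, 0.35], [0, 0, -0.4, 0, 0, 0, 0.35], [0, 0, -0.5, 0, 0, 0, 0.35], [0, 0, -0.6, 0, 0, 0, 0.35], [0, 0, -0.7, 0, 0, 0, 0.35], [0, 0, -0.8, 0, 0, 0, 0.35], [0, 0, -0.9, 0, 0, 0, 0.35], [0, 0, -0.9, 0, 0, 0, 0.35]]]}}

```text
time_s: 46.8
eef_pos: [0.4502, 0.2808, 0.0472]
orientation: [3.14, 0.002, 1.525]
wrist_force: [-5.2, -5.8, 23.5]
gripper_width: 0.475
```

Emit:
{"op": "servo_tool", "data": {"rows": [[[0, 0, 0.2, 0, 0, 0, 0.4], [0, 0, 0.3, 0, 0, 0, 0.55], [0, 0, 0.3, 0, 0, 0, 0.62], [0, 0, 0.3, 0, 0, 0, 0.62], [0, 0, 0.3, 0, 0, 0, 0.62], [0, 0, 0.8, 0, 0, 0, 0.62], [0, 0, 1.5, 0, 0, 0, 0.62], [0, 0, 3, 0, 0, 0, 0.62]]]}}

```text
time_s: 47.8
eef_pos: [0.4499, 0.2806, 0.0758]
orientation: [-3.141, 0.0, 1.525]
wrist_force: [-0.4, 0.2, -0.1]
gripper_width: 0.616
```

Emit:
{"op": "servo_tool", "data": {"rows": [[[0, 0, 3, 0, 0, 0, 0.62], [0, 0, 8, 0, 0, 0, 0.62], [0, 0, 14, 0, 0, 0, 0.62], [0, 0, 20, 0, 0, 0, 0.62], [0, 0, 26, 0, 0, 0, 0.62], [0, 0, 32, 0, 0, 0, 0.62], [0, 0, 37, 0, 0, 0, 0.62], [0, 0, 38, 0, 0, 0, 0.62]]]}}

```text
time_s: 48.8
eef_pos: [0.45, 0.2821, 0.4594]
orientation: [3.136, -0.003, 1.525]
wrist_force: [-0.4, 1.0, -0.8]
gripper_width: 0.619
```

Emit:
{"op": "servo_tool", "data": {"rows": [[[1, -3, 0, 0, 0, 2, 0.8], [3, -7, 0, 0, 0, 4, 0.9], [5, -12, 0, 0, 0, 7, 0.9], [7, -17, 0, 0, 0, 10, 0.9], [9, -22, 0, 0, 0, 13, 0.9], [10, -27, 0, 0, 0, 16, 0.9], [11, -32, 0, 0, 0, 19, 0.9], [11.5, -37, 0, 0, 0, 22, 0.9]]]}}

```text
time_s: 49.8
eef_pos: [0.5646, -0.0908, 0.4546]
orientation: [-3.14, -0.001, 1.911]
wrist_force: [0.2, 0.5, 1.0]
gripper_width: 0.903
```

Emit:
{"op": "servo_tool", "data": {"rows": [[[0, -5, 0, 0, 0, 0, 0.9], [0, -9, 0, 0, 0, 0, 0.9], [0, -13, 0, 0, 0, 0, 0.9], [0, -15, 0, 0, 0, 0, 0.9], [0, -15, -4, 0, 0, 0, 0.9], [0, -15, -9, 0, 0, 0, 0.9], [0, -15, -13, 0, 0, 0, 0.9], [0, -15, -14, 0, 0, 0, 0.9]]]}}

```text
time_s: 50.8
eef_pos: [0.5637, -0.2381, 0.3128]
orientation: [-3.138, -0.003, 1.91]
wrist_force: [0.3, 0.8, 1.3]
gripper_width: 0.896
```

```bash
python3 look.py d1; python3 -c "
from m import *
W=cloud(dict(np.load('top_d1.npz'))).reshape(-1,3)
for n,c in (('o',(.5519,.2766)),('s',(.451,.281))):
    k=W[(abs(W[:,0]-c[0])<.045)&(abs(W[:,1]-c[1])<.045)]
    t=k[(k[:,2]>.09)&(k[:,2]<.13)];print(n,'cap',len(t),np.median(t,0));t=k[(k[:,2]>.025)&(k[:,2]<.045)];print('top',np.median(t[:,2]))
"
```

```text
50.9 [ 0.565  -0.2384  0.3151] [-1.800e+02 -1.000e-01  1.094e+02] [ 0.94  0.56 -0.91  1.51  0.45  1.29  0.32] [-0.3  0.5 -0.7]
o cap 70 [0.55141188 0.27486768 0.09985898]
top 0.033559622971985004
s cap 74 [0.45089683 0.27836489 0.09991413]
top 0.03361022677008396
```

View pics/d1.png

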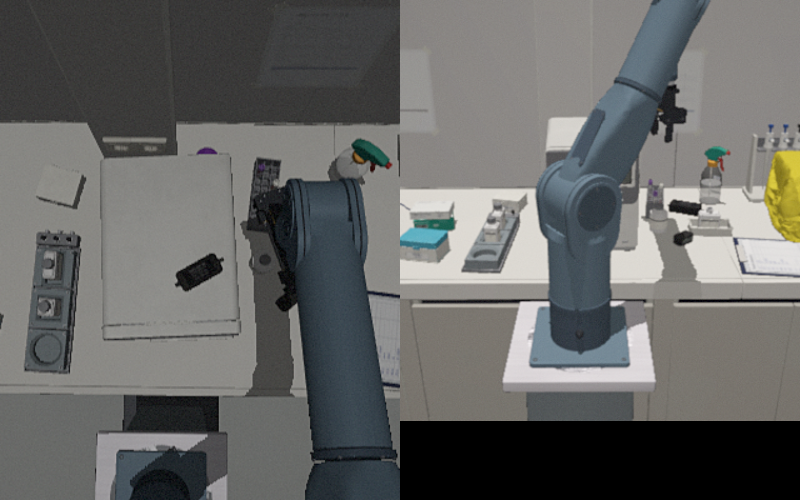

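```bash
python3 - <<'E'
from m import *
W=cloud(dict(np.load("top0.npz"))).reshape(-1,3)
k=W[(W[:,0]>.62)&(W[:,0]<.72)&(W[:,1]>-.3)&(W[:,1]<-.165)&(W[:,2]>.065)];print(k.round(3)[np.argsort(k[:,0])][:15])
E
```

```text
[[ 0.678 -0.244  0.086]
 [ 0.678 -0.241  0.085]
 [ 0.678 -0.239  0.081]
 [ 0.679 -0.246  0.092]
 [ 0.679 -0.238  0.091]
 [ 0.679 -0.241  0.091]
 [ 0.68  -0.237  0.075]
 [ 0.68  -0.244  0.09 ]
 [ 0.681 -0.236  0.082]
 [ 0.682 -0.241  0.091]
 [ 0.683 -0.238  0.09 ]
 [ 0.683 -0.244  0.088]
 [ 0.683 -0.247  0.088]
 [ 0.684 -0.236  0.083]
 [ 0.686 -0.247  0.091]]
```

Emit:
{"op": "servo_tool", "data": {"rows": [[[0.3, -0.3, -3, 0, 0, 0, 0.95], [0.3, -0.3, -7, 0, 0, 0, 0.95], [0.3, -0.3, -11, 0, 0, 0, 0.95], [0.3, -0.3, -14, 0, 0, 0, 0.95], [0.3, -0.3, -17, 0, 0, 0, 0.95], [0.3, -0.3, -18, 0, 0, 0, 0.95], [0.3, -0.3, -18, 0, 0, 0, 0.95], [0.3, -0.3, -18, 0, 0, 0, 0.95]]]}}

```text
time_s: 51.9
eef_pos: [0.5693, -0.2424, 0.137]
orientation: [3.14, 0.002, 1.909]
wrist_force: [1.1, 0.9, 0.2]
gripper_width: 0.947
```

```bash
python3 look.py d2; python3 -c "
import cv2,numpy as np
a=np.load('top_d2.npz')['color'][150:270,340:460,::-1];b=np.load('side_d2.npz')['color'][140:240,340:440,::-1]
cv2.imwrite('pics/d2c.png',np.hstack([cv2.resize(a,(400,400)),cv2.resize(b,(400,400))]))"
```

```text
52.0 [ 0.5689 -0.2425  0.1366] [1.799e+02 1.000e-01 1.093e+02] [ 0.87  0.75 -0.79  1.67  0.62  0.99  0.2 ] [0.  0.7 0.3]
```

View pics/d2c.png

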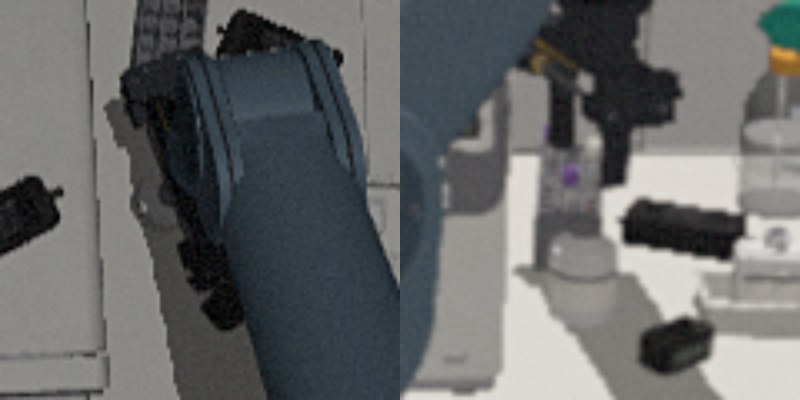

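Emit:
{"op": "servo_tool", "data": {"rows": [[[0, 0, -1, 0, 0, 0, 0.95], [0, 0, -2, 0, 0, 0, 0.95], [0, 0, -3, 0, 0, 0, 0.95], [0, 0, -4, 0, 0, 0, 0.95], [0, 0, -5, 0, 0, 0, 0.95], [0, 0, -6, 0, 0, 0, 0.95], [0, 0, -6, 0, 0, 0, 0.95], [0, 0, -6, 0, 0, 0, 0.95]]]}}

```text
time_s: 53.0
eef_pos: [0.5683, -0.2422, 0.0754]
orientation: [3.141, 0.0, 1.909]
wrist_force: [0.1, -0.4, -0.2]
gripper_width: 0.952
```

Emit:
{"op": "servo_tool", "data": {"rows": [[[0, 0, -1, 0, 0, 0, 0.95], [0, 0, -2, 0, 0, 0, 0.95], [0, 0, -3, 0, 0, 0, 0.95], [0, 0, -4, 0, 0, 0, 0.95], [0, 0, -4, 0, 0, 0, 0.95], [0, 0, -4, 0, 0, 0, 0.95], [0, 0, -4, 0, 0, 0, 0.95], [0, 0, -4, 0, 0, 0, 0.8]]]}}

```text
time_s: 54.0
eef_pos: [0.5683, -0.2423, 0.0355]
orientation: [3.141, 0.0, 1.909]
wrist_force: [0.1, -1.1, -1.4]
gripper_width: 0.859
```

Emit:
{"op": "servo_tool", "data": {"rows": [[[0, 0, 0, 0, 0, 0, 0.7], [0, 0, 0, 0, 0, 0, 0.6], [0, 0, 0, 0, 0, 0, 0.5], [0, 0, 0, 0, 0, 0, 0.5], [0, 0, 0, 0, 0, 0, 0.5], [0, 0, 0, 0, 0, 0, 0.5], [0, 0, 0, 0, 0, 0, 0.5], [0, 0, 0, 0, 0, 0, 0.5]]], "force": 35}}

```text
time_s: 55.0
eef_pos: [0.5682, -0.2423, 0.0353]
orientation: [3.141, 0.0, 1.909]
wrist_force: [-0.3, -0.4, 2.5]
gripper_width: 0.65
```

Emit:
{"op": "servo_tool", "data": {"rows": [[[0, 0, 0.5, 0, 0, 0, 0.5], [0, 0, 2, 0, 0, 0, 0.5], [0, 0, 4, 0, 0, 0, 0.5], [0, 0, 7, 0, 0, 0, 0.5], [0, 0, 10, 0, 0, 0, 0.5], [0, 0, 14, 0, 0, 0, 0.5], [0, 0, 18, 0, 0, 0, 0.5], [0, 0, 22, 0, 0, 0, 0.5]]]}}

```text
time_s: 56.0
eef_pos: [0.568, -0.242, 0.258]
orientation: [3.141, 0.001, 1.909]
wrist_force: [0.6, -0.5, -1.2]
gripper_width: 0.646
```

```bash
python3 look.py d3
```

```text
56.1 [ 0.5707 -0.2421  0.2613] [179.6   0.3 109.4] [ 0.92  0.61 -0.88  1.57  0.5   1.19  0.28] [ 0.7  0.  -1.7]
```

View pics/d3.png

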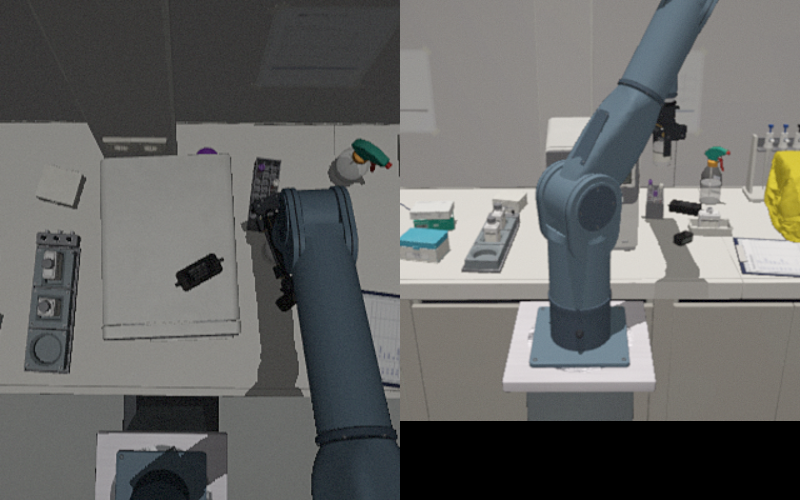

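Emit:
{"op": "servo_tool", "data": {"rows": [[[0, 0, 4, 0, 0, 0, 0.5], [0, 0, 9, 0, 0, 0, 0.5], [0, 0, 14, 0, 0, 0, 0.5], [0, 0, 18, 0, 0, 0, 0.5], [0, 0, 20, 0, 0, -5, 0.5], [0, 2, 20, 0, 0, -11, 0.5], [-1, 5, 20, 0, 0, -18, 0.5], [-2, 9, 20, 0, 0, -25, 0.5]]]}}

```text
time_s: 57.1
eef_pos: [0.5472, -0.1517, 0.4548]
orientation: [-3.141, 0.0, 1.467]
wrist_force: [0.4, 0.2, -1.2]
gripper_width: 0.653
```

Emit:
{"op": "servo_tool", "data": {"rows": [[[-1, 4, 0, 0, 0, -6, 0.5], [-2, 9, 0, 0, 0, -12, 0.5], [-3, 14, 0, 0, 0, -18, 0.5], [-4, 19, 0, 0, 0, -24, 0.5], [-5, 24, 0, 0, 0, -30, 0.5], [-6, 29, 0, 0, 0, -35, 0.5], [-8, 34, 0, 0, 0, -35, 0.5], [-11, 38, 0, 0, 0, -35, 0.5]]]}}

```text
time_s: 58.1
eef_pos: [0.4365, 0.2297, 0.4549]
orientation: [-3.141, 0.0, 0.863]
wrist_force: [-0.9, 0.2, -1.2]
gripper_width: 0.648
```

Emit:
{"op": "servo_tool", "data": {"rows": [[[-3, 3, 0, 0, 0, 0, 0.5], [-6, 5, 0, 0, 0, 0, 0.5], [-8, 5.5, 0, 0, 0, 0, 0.5], [-9, 5.7, 0, 0, 0, 0, 0.5], [-9, 5.7, 0, 0, 0, 0, 0.5], [-9, 5.7, -3, 0, 0, 0, 0.5], [-9, 5.7, -6, 0, 0, 0, 0.5], [-9, 5.7, -7, 0, 0, 0, 0.5]]]}}

```text
time_s: 59.1
eef_pos: [0.3487, 0.2832, 0.3838]
orientation: [-3.141, 0.002, 0.859]
wrist_force: [-0.1, 0.3, -2.4]
gripper_width: 0.649
```

```bash
python3 look.py d4; python3 arm.py d4
```

```text
59.2 [0.3486 0.284  0.3847] [-1.80e+02  1.00e-01  4.93e+01] [ 0.18  0.15 -1.05  1.8   0.14  1.27 -1.61] [ 0.   0.2 -1.6]
 --   --   --   --   --   --   --   --   --   --   x=0.20
 --  0.79 0.80 0.81 0.80 0.79 0.77  --   --   --   x=0.25
 --   --   --  0.76 0.78 0.78 0.78 0.77 0.76  --   x=0.30
 --   --   --   --   --  0.73 0.76 0.55 0.75 0.74  x=0.35
 --   --   --   --   --  0.49 0.49 0.69 0.74  --   x=0.40
 --   --   --   --   --   --   --   --   --   --   x=0.45
 --   --   --   --   --   --   --   --   --   --   x=0.50
 --   --   --   --   --   --   --   --   --   --   x=0.55
```

View pics/d4.png

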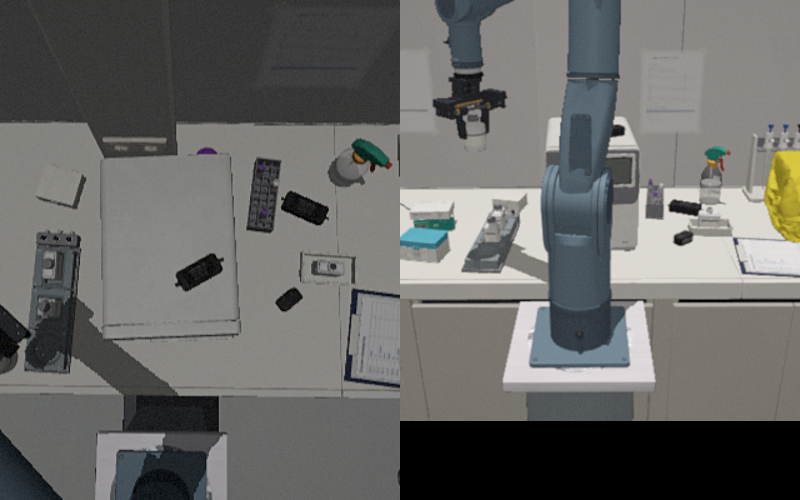

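Emit:
{"op": "servo_tool", "data": {"rows": [[[0.1, 0.1, -3, 0, 0, 0, 0.5], [0.1, 0.1, -7, 0, 0, 0, 0.5], [0.1, 0.1, -11, 0, 0, 0, 0.5], [0.1, 0.1, -15, 0, 0, 0, 0.5], [0.1, 0.1, -19, 0, 0, 0, 0.5], [0.1, 0.1, -23, 0, 0, 0, 0.5], [0.1, 0.1, -26, 0, 0, 0, 0.5], [0.1, 0.1, -26, 0, 0, 0, 0.5]]]}}

```text
time_s: 60.2
eef_pos: [0.3493, 0.2854, 0.1245]
orientation: [-3.141, 0.002, 0.861]
wrist_force: [-0.0, 0.3, -1.6]
gripper_width: 0.649
```

```bash
python3 look.py d5; python3 -c "
import cv2,numpy as np
a=np.load('top_d5.npz')['color'][180:340,150:310,::-1];b=np.load('side_d5.npz')['color'][170:270,190:290,::-1]
cv2.imwrite('pics/d5c.png',np.hstack([cv2.resize(a,(400,400)),cv2.resize(b,(400,400))]))"
```

```text
60.3 [0.3502 0.2866 0.1265] [ 1.80e+02 -1.00e-01  4.93e+01] [-0.11  0.52 -0.83  2.1   0.57  0.76 -2.01] [-0.1  0.7 -2.7]
```

View pics/d5c.png

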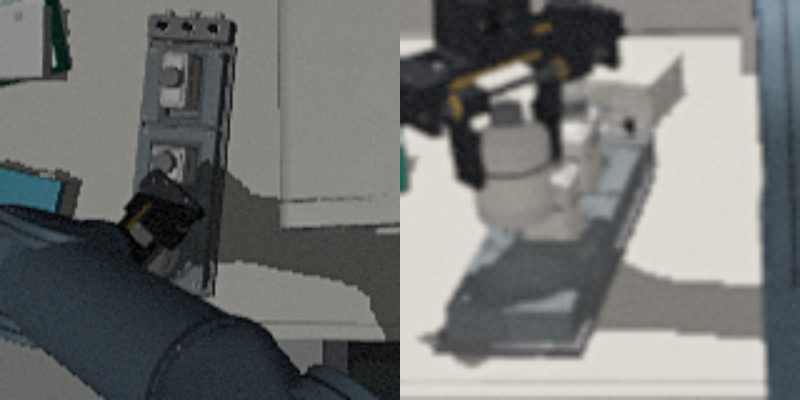

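Emit:
{"op": "servo_tool", "data": {"rows": [[[0, -0.1, -1, 0, 0, 0, 0.5], [0, -0.1, -2, 0, 0, 0, 0.5], [0, -0.1, -3, 0, 0, 0, 0.5], [0, -0.1, -4, 0, 0, 0, 0.5], [0, -0.1, -5, 0, 0, 0, 0.5], [0, -0.1, -6, 0, 0, 0, 0.5], [0, -0.1, -7, 0, 0, 0, 0.5], [0, -0.1, -7, 0, 0, 0, 0.5]]]}}

```text
time_s: 61.3
eef_pos: [0.3486, 0.2845, 0.0545]
orientation: [-3.141, 0.001, 0.862]
wrist_force: [-0.5, 0.1, -1.4]
gripper_width: 0.647
```

Emit:
{"op": "servo_tool", "data": {"rows": [[[0, 0, -0.2, 0, 0, 0, 0.5], [0, 0, -0.4, 0, 0, 0, 0.5], [0, 0, -0.5, 0, 0, 0, 0.5], [0, 0, -0.6, 0, 0, 0, 0.5], [0, 0, -0.7, 0, 0, 0, 0.5], [0, 0, -0.8, 0, 0, 0, 0.5], [0, 0, -0.9, 0, 0, 0, 0.5], [0, 0, -0.9, 0, 0, 0, 0.5]]]}}

```text
time_s: 62.3
eef_pos: [0.3491, 0.2847, 0.0462]
orientation: [3.142, 0.0, 0.861]
wrist_force: [0.4, 0.5, -0.7]
gripper_width: 0.651
```

Emit:
{"op": "servo_tool", "data": {"rows": [[[0, 0, -0.1, 0, 0, 0, 0.5], [0, 0, -0.1, 0, 0, 0, 0.5], [0, 0, -0.2, 0, 0, 0, 0.5], [0, 0, -0.2, 0, 0, 0, 0.5], [0, 0, -0.2, 0, 0, 0, 0.5], [0, 0, -0.2, 0, 0, 0, 0.5], [0, 0, -0.2, 0, 0, 0, 0.5], [0, 0, -0.2, 0, 0, 0, 0.5]]]}}

```text
time_s: 63.3
eef_pos: [0.3492, 0.2848, 0.0461]
orientation: [3.139, -0.0, 0.862]
wrist_force: [-4.9, -7.6, 34.0]
gripper_width: 0.649
```

Contact on the floor (foot at about 0.011, as in the other wells). I relieve the force, release and lift.

Emit:
{"op": "servo_tool", "data": {"rows": [[[0, 0, 0.2, 0, 0, 0, 0.6], [0, 0, 0.3, 0, 0, 0, 0.7], [0, 0, 0.3, 0, 0, 0, 0.78], [0, 0, 0.3, 0, 0, 0, 0.78], [0, 0, 0.3, 0, 0, 0, 0.78], [0, 0, 0.8, 0, 0, 0, 0.78], [0, 0, 1.5, 0, 0, 0, 0.78], [0, 0, 3, 0, 0, 0, 0.78]]]}}

```text
time_s: 64.3
eef_pos: [0.3488, 0.2846, 0.0748]
orientation: [-3.141, 0.001, 0.862]
wrist_force: [0.2, -0.5, 0.3]
gripper_width: 0.783
```

Emit:
{"op": "servo_tool", "data": {"rows": [[[0, 0, 3, 0, 0, 0, 0.78], [0, 0, 8, 0, 0, 0, 0.78], [0, 0, 14, 0, 0, 0, 0.78], [0, 0, 20, 0, 0, 0, 0.78], [0, 0, 26, 0, 0, 0, 0.78], [0, 0, 32, 0, 0, 0, 0.78], [0, 0, 36, 0, 0, 0, 0.78], [0, 0, 38, 0, 0, 0, 0.78]]]}}

```text
time_s: 65.3
eef_pos: [0.3485, 0.2855, 0.4571]
orientation: [3.14, -0.003, 0.863]
wrist_force: [-0.3, 0.3, -0.1]
gripper_width: 0.779
```

Emit:
{"op": "servo_tool", "data": {"rows": [[[3, -1, 0, 0, 0, 0, 0.78], [6, -3, 0, 0, 0, 0, 0.78], [9, -7, 0, 0, 0, 0, 0.78], [11, -12, 0, 0, 0, 0, 0.78], [13, -17, 0, 0, 0, 0, 0.78], [14, -21, 0, 0, 0, 0, 0.78], [15, -24, 0, 0, 0, 0, 0.78], [15, -24, 0, 0, 0, 0, 0.78]]]}}

```text
time_s: 66.3
eef_pos: [0.4991, 0.0425, 0.4545]
orientation: [-3.141, 0.0, 0.857]
wrist_force: [-0.0, -1.0, -0.4]
gripper_width: 0.781
```

```bash
python3 look.py e1; python3 -c "
from m import *
W=cloud(dict(np.load('top_e1.npz'))).reshape(-1,3)
for n,c in (('o',(.5519,.2766)),('s',(.451,.281)),('r',(.35,.2854))):
    k=W[(abs(W[:,0]-c[0])<.045)&(abs(W[:,1]-c[1])<.045)]
    t=k[(k[:,2]>.09)&(k[:,2]<.13)];print(n,'cap',len(t),np.median(t,0).round(4));t=k[(k[:,2]>.025)&(k[:,2]<.045)];print('top',np.median(t[:,2]))
k=W[(abs(W[:,0]-.554)<.04)&(abs(W[:,1]+.406)<.07)];t=k[(k[:,2]>.05)];print('used',len(t),np.median(t,0).round(4),np.percentile(t[:,2],[50,95]))
a=np.load('top_e1.npz')['color'][190:310,180:280,::-1];b=np.load('side_e1.npz')['color'][170:270,180:280,::-1];c=np.load('top_e1.npz')['color'][180:250,410:480,::-1]
cv2.imwrite('pics/e1c.png',np.hstack([cv2.resize(a,(333,400)),cv2.resize(b,(400,400))]))
"
```

```text
66.4 [0.4984 0.0458 0.4548] [-180.    -0.    49.4] [ 0.6   0.21 -0.93  1.57  0.17  1.45 -1.04] [-0.2  1.1  0.2]
o cap 48 [0.5508 0.2782 0.1008]
top 0.03403864514281585
s cap 70 [0.4508 0.2789 0.1   ]
top 0.03347779360424785
r cap 73 [0.3476 0.283  0.0996]
top 0.0334101267749074
used 251 [ 0.5521 -0.3982  0.0691] [0.06907066 0.0851551 ]
```

View pics/e1c.png

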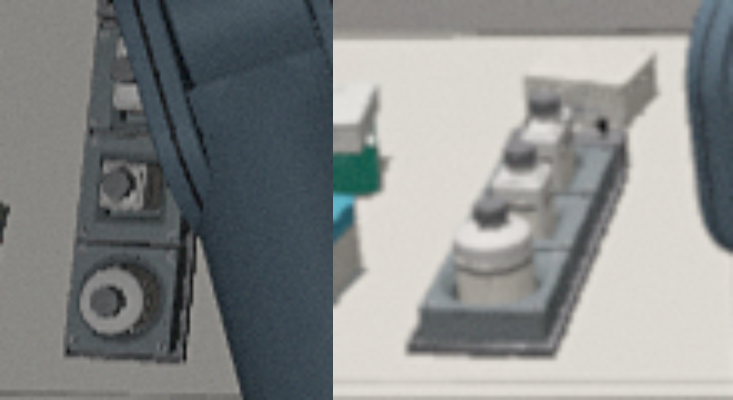

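View pics/e1.png

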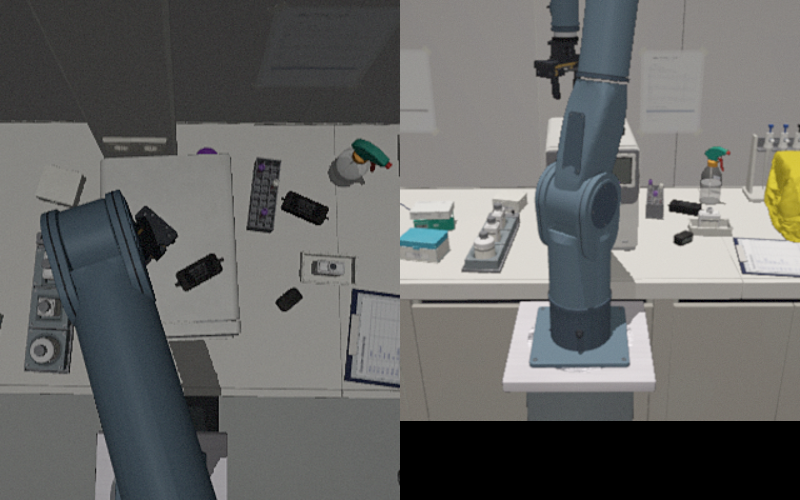

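```bash
python3 -c "
from workcell import r
print(r.sign_off())"
```

```text
the job is handed in; nothing more can be done
None
```

I moved the used oblong bottle into the empties tray first, then stood the fresh oblong, square and round bottles in their own wells. I handed the job in at about 66 s. `sign_off` gives no verdict, so what follows rests on my own checks.

- **Fresh bottles:** all three cap tops measured 66–67 mm above the block top, and 66 mm means fully down. Each bottle also met the floor at the same foot height, about 11 mm.
- **Used bottle:** its neck top is at about 85 mm, which matches standing on the tray floor, and it is upright. I felt no clear contact while lowering it, so I released it within about 2 mm of the floor.
- **Forces and look-alike:** the highest wrist force I read was about 35 N, while pressing the round bottle down. The readings came only at the end of each move. The gripper was clear and high at the end, and the purple look-alike was not touched.
- **Disagreement:** the dock floor sits about 5 mm higher than I assumed at first. The base plate under the dock explains it, and it did not affect the placing.

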